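Pack two lab kits from the bench stock

TASK

Make up the two kits. The blue tray gets the green slide case and the orange bottle with the red cap; the yellow tray gets the flat white flow-cell case and the white bottle. Lay each case flat in its tray's oblong recess and stand each bottle upright in the round recess, fully down on the recess floor, and leave the blue box standing where it is.

Things in the scene. Friction and masses are not known exactly. Their poses are not given: they have to be found in the camera images.
- blue_tray: Blue kit tray, fixed, 190 x 82 x 10 mm plus 6 mm lugs at the ends; left or right of the black instrument, either way round. Origin: centre of underside; x along its length, z up. Two dark recesses, 6 mm deep (floor at z = 4 mm): round, 58 mm across, for a bottle, centre x = -58, y = 0 mm; oblong, 99 mm in x by 44 mm in y, for a case, centre x = +35, y = 0 mm.
- yellow_tray: Yellow kit tray, fixed, 190 x 82 x 10 mm plus 6 mm lugs at the ends; left or right of the black instrument, either way round. Origin: centre of underside; x along its length, z up. Two dark recesses, 6 mm deep (floor at z = 4 mm): round, 58 mm across, for a bottle, centre x = -58, y = 0 mm; oblong, 99 mm in x by 69 mm in y, for a case, centre x = +35, y = 0 mm.
- slide_case: Green slide case with a white label on top, a box 30 x 85 x 34 mm (x, y, z), 50 g. Origin: centre of the underside; y along its length, z up. Starts lying on the bench, its length roughly across the view from the robot.
- flow_cell_case: Flat white flow-cell case with a green stripe, a box 55 x 85 x 18 mm (x, y, z), 45 g. Origin: centre of the underside; y along its length, z up. Starts lying flat on the bench, its length roughly across the view from the robot.
- amber_bottle: Orange reagent bottle with a red cap, 75 mm tall; body 36 mm across, straight up to about 40 mm, then a shoulder; cap 21 mm across from 51 to 75 mm. 60 g. Origin: centre of the underside, z up. Starts upright on the bench.
- white_bottle: White reagent bottle with a white cap and a green-and-white label, 90 mm tall; body 44 mm across, straight up to about 50 mm, then a shoulder; cap 26 mm across from 66 to 90 mm. 100 g. Origin: centre of the underside, z up. Starts upright on the bench.
- sample_box: Blue sample box with a white lid label, 68 x 68 x 50 mm, loose, not part of a kit: leave it. Origin: centre of the underside. It stands beside the black instrument (155 mm tall, x 0.21 to 0.65, y -0.23 to 0.09 m). A monitor (415 mm tall, front at x = 0.55, y -0.72 to -0.25 m) stands behind the right-hand tray, a tall machine left of y = 0.48 m; 117 mm tubes at x = 0.8 m.
Things that resemble listed ones, but are neither listed nor needed, are in the scene too. Leave any turquoise look-alike of the slide_case alone.

How it is judged:
At the end, for the whole second after the job is handed in: The named case and bottle in each tray, within 13 mm (along and across the tray) of their recess centres, underside 1 to 6.5 mm above the tray's underside, upright or flat within 0.12 rad, cases along the tray within 0.3 rad; all released and at rest (x of slide_case in the frame of blue_tray between 0.022 and 0.048 m and y of slide_case in the frame of blue_tray between -0.013 and 0.013 m and z of slide_case in the frame of blue_tray between 0.001 and 0.0065 m and angle between each of slide_case, amber_bottle, flow_cell_case, white_bottle's own z axis and vertical below 0.12 rad and angle between the y axis of slide_case and the x axis of blue_tray, either way round below 0.3 rad and linear speed of each of slide_case, amber_bottle, flow_cell_case, white_bottle below 0.02 m/s and angular speed of each of slide_case, amber_bottle, flow_cell_case, white_bottle below 0.2 rad/s and contact force between each of slide_case, amber_bottle, flow_cell_case, white_bottle and the fingers below 0.1 N and x of amber_bottle in the frame of blue_tray between -0.071 and -0.045 m and y of amber_bottle in the frame of blue_tray between -0.013 and 0.013 m and z of amber_bottle in the frame of blue_tray between 0.001 and 0.0065 m and x of flow_cell_case in the frame of yellow_tray between 0.022 and 0.048 m and y of flow_cell_case in the frame of yellow_tray between -0.013 and 0.013 m and z of flow_cell_case in the frame of yellow_tray between 0.001 and 0.0065 m and angle between the y axis of flow_cell_case and the x axis of yellow_tray, either way round below 0.3 rad and x of white_bottle in the frame of yellow_tray between -0.071 and -0.045 m and y of white_bottle in the frame of yellow_tray between -0.013 and 0.013 m and z of white_bottle in the frame of yellow_tray between 0.001 and 0.0065 m); the robot touches nothing.
It fails at once if the blue sample box is moved more than 30 mm or tipped (distance of sample_box from where it was at the start of the episode above 0.03 m or angle between sample_box's own z axis and vertical above 0.4 rad).
It also fails if it takes over 144 s, if anything falls off the work surface, if the arm or the gripper's body presses on something with over 40 N, if the wrist force passes 120 N, or if a joint passes its speed limit or range.

ROBOT

A 6-joint arm with a two-finger parallel gripper is mounted at the origin on a cart in front of the work surface, level with it; the furniture and walls round the work are solid. World frame = base frame: x ahead of the robot, y to its left, z up, the work surface at z = 0. Lengths are in m, angles in rad, forces in N, time in s.
With the tool pointing down it reaches from about 0.3 to 0.875 m from the base axis. Payload 6.4 kg.
Tool frame: the origin (TCP) lies between the finger pads; the fingertips stand 8 mm ahead of it and the grasp point (between the pads) lies 11 mm behind it; z points along the fingers, y is the direction in which the jaws open and shut (so a half turn about z gives the same grasp; the last joint's range is limited). The gripper opens to 85 mm and grips with 20 to 120 N. Pads are 22 mm wide; open, the fingers measure 114 mm over their backs; the gripper's body (76 mm by 85 mm) begins 54 mm behind the grasp point. The pads swing forward as they close: fully open they stand 13 mm farther back than shut.
Start: joints at [-1.438, 0.181, 1.607, -0, 1.354, -0.206], TCP at [0.191, -0.542, 0.201] pointing down, gripper open.
Joint ranges: [-2.99, 2.99], [-0.89, 2.07], [0.3, 2.58], [-1.14, 4.28], [0, 2.63], [-3.12, 3.12]. Speed limits (rad/s): [2.57, 2.57, 3.01, 3.14, 3.14, 3.14].

INTERFACE

Orientations are given as [roll, pitch, yaw] about the fixed x, y, z axes, in that order (R = Rz(yaw) Ry(pitch) Rx(roll)).
In Python, from plant import bot gives the robot as it stands. The module is installed in compiled form; this text tells all that it offers.
- The arm moves only by the tool carry_out, never from a script. Its argument "steps" is a list of rows, each a list of 5 numbers: the opening, from -1 (shut) to 1 (fully open), then the shift along the world's x, y, z in mm, then the turn about the world's z in degrees. A call has 1 to 8 rows; each row is the pose to reach, as a shift and turn from the pose measured when the call began; what a row does not reach only later rows make up. A row lasts 1/12 s, in which the tool goes at most 41.7 mm and 7.16 degrees, less where a joint would pass 70% of its speed; a pose out of reach is approached as far as the arm can. A call with a gripper value outside its range is refused whole. The fingers move at their own pace and stop on an object; the grip force is fixed at half the most. Time passes only in rows, so rows that repeat a pose let the fingers close. It gives the time, the measured TCP pose, the force and the opening at its end, in the units of the state.
- bot.get_state(): the state, without advancing time (a new reading comes with each control period).
- bot.snapshot(name): name is "scene" or "top"; returns a dict with "frame" (480x640x3 uint8, red, green, blue), "K" (3x3 intrinsics, pixels), "eye" and "rotation" of the camera in the world. Camera axes: x right, y down, z forward; pixel columns grow to the right and rows downward; lengths in m; the calibration is good to about 2 mm. A picture is of the moment at which its call begins. There is no depth.
- bot.sign_off(): hands the job in, once; it reports no verdict.
The state is a dict: "time": time; "joint_pos": joint angles; "joint_velocities": joint speeds; "joint_efforts": joint torques, N m; "ee_pos": TCP position; "tool_rot": TCP orientation; "wrist_force": force on the tool from outside, world axes, zero at the start; "torque": the same for the moment, N m; "finger_gap": finger opening in m.
Only numpy, scipy, OpenCV 4.12 (cv2) and the standard library are available. Lean on these libraries where they do the work, as an engineer would, in place of code of your own. Each camera call takes 0.05 s, during which the arm holds its last target.

## Working session

There is one attempt and no reset: what is moved stays moved. The work goes in short steps, Python scripts to look and compute and a tool call to move; the robot and the scene stay as the last step left them, time stands still between calls to the robot, and variables do not carry over. Pictures are saved under pics/ and viewed, and the job is handed in when it is done.

Besides the shell and the picture viewer there is one more tool, called after "Call:" as a command line: name --pt "numbers of a row" for each row, then --argument value for the rest. carry_out: Moves the arm, as the interface text tells. Its arguments: {"type":"object","properties":{"steps":{"type":"array","items":{"type":"array","items":{"type":"number"}}}},"required":["steps"]}

```bash
mkdir -p pics; python3 - <<'E'
from plant import bot
import cv2
s=bot.get_state()
print({k:s[k] for k in ("time","ee_pos","tool_rot","finger_gap")})
for n in("scene","top"):
    d=bot.snapshot(n); cv2.imwrite(f"pics/{n}0.png",d["frame"][:,:,::-1]); print(n,d["K"],d["eye"],d["rotation"])
E
```

```text
{'time': 0.0, 'ee_pos': array([ 0.19102721, -0.54169265,  0.19999618]), 'tool_rot': array([-3.13987796e+00, -3.44950023e-04,  3.38828262e-01]), 'finger_gap': 0.0851633342593593}
scene [[592.75990315   0.         313.64486075]
 [  0.         592.75990315 240.07226119]
 [  0.           0.           1.        ]] [-0.42476751  0.37297857  1.10304654] [-2.3696721  -0.00388436 -1.89601147]
top [[461.58186965   0.         316.23739759]
 [  0.         461.58186965 239.83781142]
 [  0.           0.           1.        ]] [0.37699557 0.01511445 1.11356122] [-3.02250527  0.02572357 -1.56304029]
```

View pics/scene0.png

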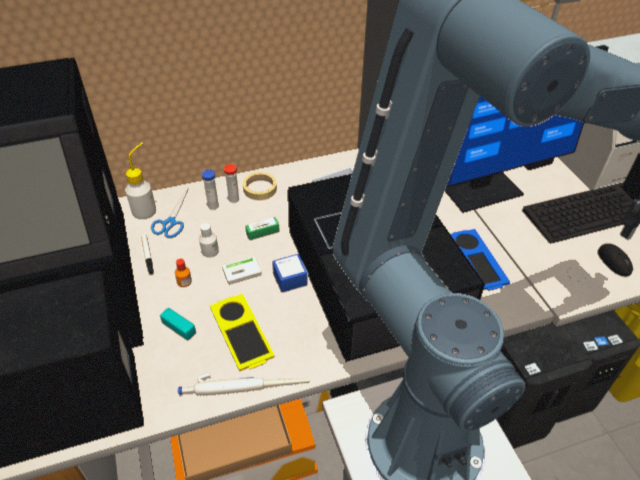

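View pics/top0.png

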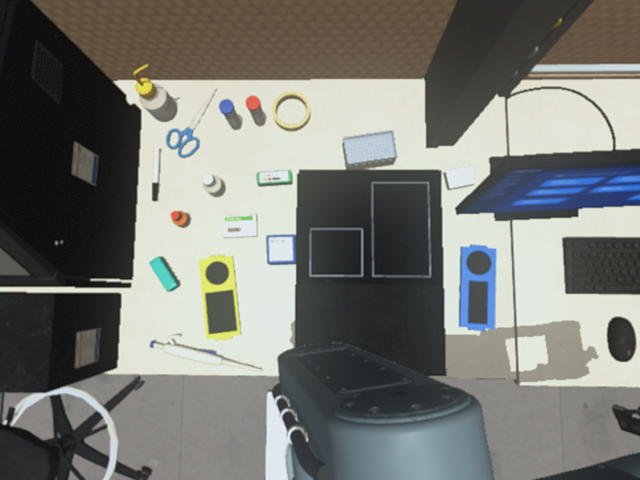

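Top view candidates:
- **Slide case:** green box (275,178). The turquoise box (164,273) is the decoy.
- **Flow-cell case:** white with a green stripe (240,225). A white pad at (459,178) could be confused with it.
- **Amber bottle:** (180,218). The red-capped tube (254,103) could be confused with it.
- **White bottle:** (212,184). The wash bottle (150,95) could be confused with it.
- **Trays:** yellow (220,297), blue (478,287).

I'll check these in a close crop and measure.

```bash
cat > h.py <<'E'
import numpy as np,cv2
from scipy.spatial.transform import Rotation as R
from plant import bot
def snap(n,f=None):
    d=bot.snapshot(n)
    d["R"]=R.from_euler("xyz",d["rotation"]).as_matrix()
    d["hsv"]=cv2.cvtColor(d["frame"],cv2.COLOR_RGB2HSV)
    if f: cv2.imwrite(f,d["frame"][:,:,::-1])
    return d
def ray(d,uv,z):
    uv=np.atleast_2d(uv).astype(float)
    v=np.c_[uv,np.ones(len(uv))]@np.linalg.inv(d["K"]).T@d["R"].T
    return d["eye"]+v*((z-d["eye"][2])/v[:,2])[:,None]
def proj(d,p):
    c=(np.atleast_2d(p)-d["eye"])@d["R"]; c=c@d["K"].T; return c[:,:2]/c[:,2:]
def rect(pts,z=None):
    # min area rect on world xy -> centre, (long,short), angle of long axis deg
    (c,(w,h),a)=cv2.minAreaRect((pts[:,:2]*1000).astype(np.float32))
    if w<h: w,h,a=h,w,a+90
    return np.round(c,1),round(w,1),round(h,1),round((a+90)%180-90,1)
def mask(d,lo,hi,box):
    m=cv2.inRange(d["hsv"],np.array(lo),np.array(hi)); o=np.zeros_like(m); x0,y0,x1,y1=box; o[y0:y1,x0:x1]=m[y0:y1,x0:x1]; return o
def big(m):
    cs=cv2.findContours(m,cv2.RETR_EXTERNAL,cv2.CHAIN_APPROX_NONE)[0]; return max(cs,key=cv2.contourArea)[:,0]
E
python3 - <<'E'
from h import *
d=snap("top")
for n,lo,hi,b,z in [("yellow",(22,120,90),(35,255,255),(190,245,250,350),.010),("blue",(100,120,60),(125,255,255),(450,235,505,340),.010),("box",(100,120,40),(125,255,255),(262,230,300,268),.050)]:
    c=big(mask(d,lo,hi,b)); print(n,c.min(0),c.max(0),rect(ray(d,c,z)))
for n,b in [("yellow",(198,250,245,338)),("blue",(462,248,495,328))]:
    m=mask(d,(0,0,0),(180,255,75),b)
    cs=cv2.findContours(m,cv2.RETR_EXTERNAL,cv2.CHAIN_APPROX_NONE)[0]
    for c in cs:
        if cv2.contourArea(c)>150: print(n,rect(ray(d,c[:,0],.010)))
f=d["frame"][140:300,140:310]
cv2.imwrite("pics/crop0.png",cv2.resize(f,None,fx=4.5,fy=3.7,interpolation=2)[:,:,::-1])
d2=snap("scene")
cv2.imwrite("pics/crop1.png",cv2.resize(d2["frame"][200:380,150:330],None,fx=3.3,fy=3.3,interpolation=2)[:,:,::-1])
E
```

```text
yellow [200 256] [239 339] (array([371.6, 274.7]), 196.9, 79.5, 7.5)
blue [460 245] [495 330] (array([ 398.4, -336.2]), 198.0, 80.7, -3.0)
box [272 236] [295 262] (array([470.5, 105.3]), 78.9, 40.3, -38.2)
```

View pics/crop0.png

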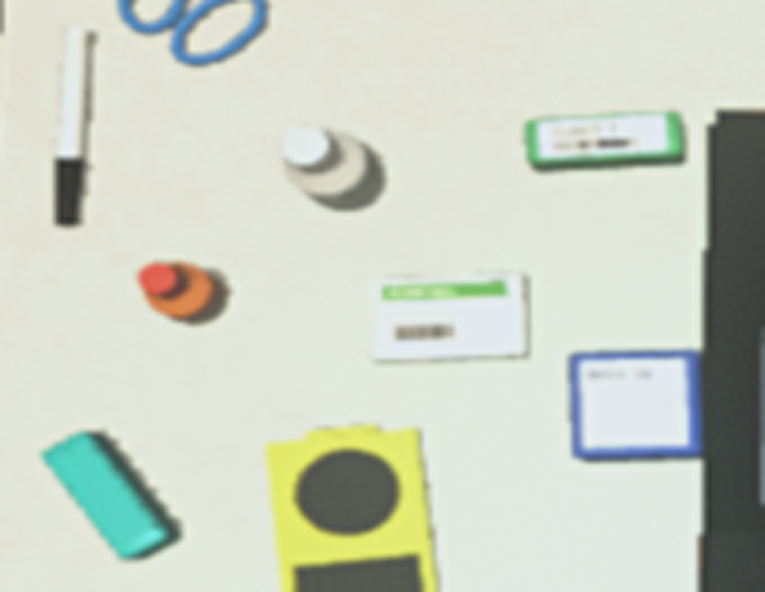

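View pics/crop1.png

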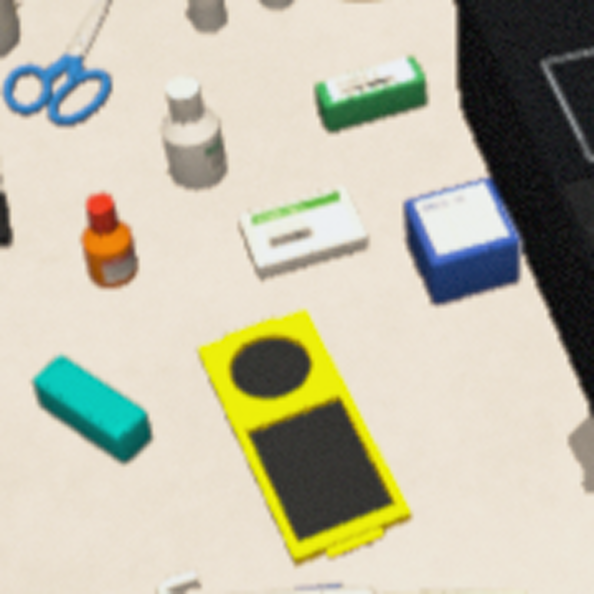

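Both crops confirm the choices. The green labelled box is at top (275,178), the flow-cell case at (240,225), the amber bottle at (180,218) and the white bottle at (212,184). The turquoise unlabelled box is the decoy. Next I'll measure them.

```bash
python3 - <<'E'
from h import *
t=snap("top"); s=snap("scene")
def show(n,d,lo,hi,b,zs):
    c=big(mask(d,lo,hi,b)); 
    for z in np.atleast_1d(zs): print(n,c.min(0),c.max(0),rect(ray(d,c,z)),"ctr",np.round(ray(d,(c.min(0)+c.max(0))/2,z)[0,:2]*1000))
dk=((0,0,0),(180,255,115))
show("Y round top",t,*dk,(203,260,234,284),.010); show("Y obl top",t,*dk,(203,288,238,334),.010)
show("B round top",t,(0,0,0),(180,130,115),(464,249,493,275),.010); show("B obl top",t,(0,0,0),(180,130,115),(464,278,493,328),.010)
show("Y round sc",s,*dk,(214,294,247,322),.010); show("Y obl sc",s,*dk,(224,318,272,366),.010)
show("B round sc",s,(0,0,0),(180,130,100),(456,232,480,252),.010);show("B obl sc",s,(0,0,0),(180,130,100),(470,245,500,285),.010)
show("yellow sc",s,(22,120,90),(35,255,255),(200,285,280,375),.010)
# slide: whole green+white label: fill green contour
show("slide top",t,(50,90,60),(85,255,255),(250,165,296,192),.034)
show("slide label top",t,(0,0,225),(180,30,255),(256,170,294,188),.034)
show("stripe top",t,(40,70,60),(85,255,255),(222,210,258,225),.018)
show("stripe sc",s,(40,70,60),(85,255,255),(222,255,262,275),.018)
show("redcap top",t,(0,150,100),(6,255,255),(165,205,195,230),(.063,.075)); show("redcap sc",s,(0,150,80),(6,255,255),(170,255,195,275),(.063,.075))
show("orange top",t,(0,120,90),(20,255,255),(165,205,195,230),0); show("orange sc",s,(0,120,60),(20,255,255),(170,250,195,290),0)
for n,uv in (("flow",(240,225)),("bench",(240,250)),("wcap",(208,179)),("wbody",(215,187)),("slide lbl",(275,179))): print(n,t["hsv"][uv[1],uv[0]],t["frame"][uv[1],uv[0]])
E
```

```text
Y round top [206 262] [227 283] (array([428.8, 283.5]), 51.0, 50.4, -89.6) ctr [429. 284.]
Y obl top [206 291] [235 332] (array([336.5, 270.8]), 93.9, 64.5, 7.5) ctr [336. 271.]
B round top [467 251] [489 273] (array([ 457.6, -339.9]), 52.5, 51.8, -1.8) ctr [ 458. -340.]
B obl top [469 282] [486 322] (array([ 363.8, -335.7]), 94.5, 39.8, -1.8) ctr [ 364. -336.]
Y round sc [220 303] [243 319] (array([426.1, 281.3]), 53.5, 46.1, 71.5) ctr [426. 281.]
Y obl sc [226 321] [268 362] (array([333.8, 269.4]), 92.9, 65.8, 7.6) ctr [333. 268.]
B round sc [456 235] [477 251] (array([ 446.9, -338.9]), 63.1, 53.2, -28.1) ctr [ 448. -340.]
B obl sc [470 254] [498 284] (array([ 360.5, -321.3]), 95.1, 73.3, -6.2) ctr [ 356. -337.]
yellow sc [210 294] [273 370] (array([366.2, 273.4]), 202.9, 82.8, 7.3) ctr [361. 274.]
slide top [288 171] [290 181] (array([659.8, 109.3]), 24.7, 4.8, -4.7) ctr [660. 110.]
slide label top [260 171] [287 181] (array([659.6, 147.8]), 65.8, 22.0, -86.5) ctr [660. 148.]
stripe top [233 216] [251 220] (array([560.2, 224. ]), 43.9, 7.6, -86.2) ctr [560. 224.]
stripe sc [226 258] [252 267] (array([559.1, 229.8]), 67.2, 8.2, -86.7) ctr [560. 231.]
redcap top [172 212] [178 219] (array([558.1, 372.2]), 16.5, 14.1, 2.6) ctr [558. 372.]
redcap top [172 212] [178 219] (array([556. , 368.1]), 16.3, 13.9, 2.6) ctr [556. 368.]
redcap sc [177 259] [184 269] (array([557.6, 368.5]), 34.3, 15.7, -1.8) ctr [558. 368.]
redcap sc [177 259] [184 269] (array([546.3, 368.6]), 33.9, 15.6, -1.8) ctr [546. 368.]
orange top [171 212] [186 225] (array([561.4, 384.8]), 37.9, 32.4, -89.8) ctr [561. 385.]
orange sc [175 259] [189 286] (array([589.2, 368.9]), 91.6, 34.2, -10.3) ctr [588. 369.]
flow [ 90   8 234] [227 234 234]
bench [ 55  12 235] [226 235 224]
wcap [ 86   9 234] [226 234 233]
wbody [ 27  22 219] [219 217 200]
slide lbl [ 36   8 154] [153 154 149]
```

```bash
python3 - <<'E'
from h import *
t=snap("top"); s=snap("scene")
def rr(n,d,m,b,z):
    o=np.zeros(m.shape,np.uint8);x0,y0,x1,y1=b;o[y0:y1,x0:x1]=m[y0:y1,x0:x1].astype(np.uint8)*255
    o=cv2.morphologyEx(o,cv2.MORPH_CLOSE,np.ones((3,3)))
    c=big(o); print(n,c.min(0),c.max(0),rect(ray(d,c,z)),"ctr",np.round(ray(d,(c.min(0)+c.max(0))/2,z)[0,:2]*1000))
    return o
f=t["frame"].astype(int); g=s["frame"].astype(int)
rr("flow top",t,(cv2.GaussianBlur(t["frame"],(3,3),0).astype(int)@[-1,0,1]>-5)|(f[...,1]-f[...,0]>40),(218,205,264,243),.018)
for nm,m in (("a",(g[...,1]-g[...,0]>30)&(g[...,1]-g[...,2]>15)),): rr("slide sc",s,m,(235,205,285,245),.017)
rr("slide top",t,(f[...,1]-f[...,0]>30),(250,162,296,192),.034)
dk=(g.max(2)<75)
rr("B round sc",s,dk,(450,228,484,252),.01); rr("B obl sc",s,dk,(462,246,503,290),.01)
rr("wcap top",t,(cv2.GaussianBlur(t["frame"],(3,3),0).astype(int)@[-1,0,1]>-6),(196,168,222,190),.090)
for n,x,y,w,h in (("top",195,160,110,90),("scene",190,205,110,90),("scene",440,220,75,75)):
    d={"top":t,"scene":s}[n]; cv2.imwrite(f"pics/z_{n}{x}.png",cv2.resize(d["frame"][y:y+h,x:x+w],None,fx=7 if w==75 else 6,fy=7 if w==75 else 6,interpolation=0)[:,:,::-1])
E
```

```text
flow top [221 213] [263 242] (array([537.1, 223.5]), 102.9, 70.6, -89.7) ctr [537. 223.]
slide sc [246 217] [278 238] (array([660.6, 143.3]), 89.4, 52.4, -85.5) ctr [662. 144.]
slide top [257 170] [291 184] (array([657.2, 146.7]), 82.8, 30.3, -86.1) ctr [657. 147.]
B round sc [450 235] [476 251] (array([ 451.9, -330. ]), 73.5, 57.0, 71.6) ctr [ 451. -331.]
B obl sc [462 253] [497 289] (array([ 350.7, -321.3]), 124.5, 83.8, -28.5) ctr [ 353. -323.]
wcap top [202 174] [213 184] (array([638.1, 292. ]), 25.5, 23.4, -89.9) ctr [638. 292.]
```

View pics/z_top195.png

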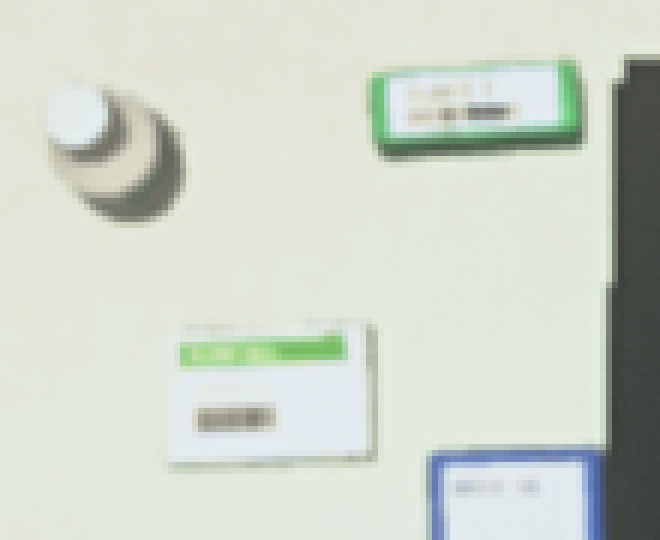

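View pics/z_scene190.png

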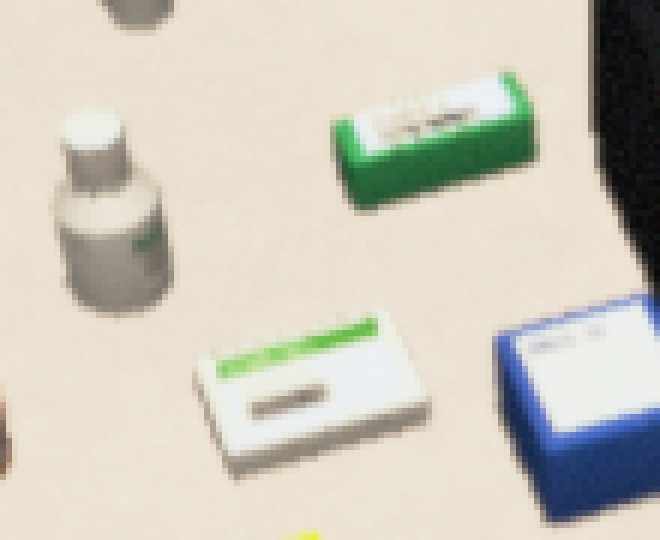

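View pics/z_scene440.png

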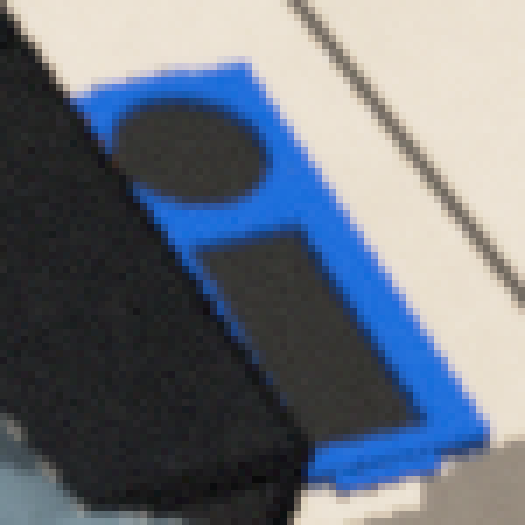

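```bash
python3 - <<'E'
from h import *
t=snap("top"); s=snap("scene")
def q(n,d,pts,k,o,z):
    p=ray(d,np.array(pts)/k+np.array(o)-.5,z); print(n,np.round(p.mean(0)[:2]*1000,1),rect(p) if len(pts)>2 else "")
q("flow t",t,[(172,328),(372,322),(376,457),(168,466)],6,(195,160),.018)
q("flow s",s,[(195,368),(378,308),(432,402),(235,458)],6,(190,205),.018)
q("slide t",t,[(370,75),(578,62),(582,135),(378,147)],6,(195,160),.034)
q("slide s",s,[(335,120),(512,70),(537,118),(354,168)],6,(190,205),.034)
q("wcap t",t,[(79,117)],6,(195,160),.09); q("wcap s",s,[(94,133)],6,(190,205),.09)
q("Bround s",s,[(191,150)],7,(440,220),.01); q("Bobl s",s,[(195,247),(303,228),(425,418),(315,440)],7,(440,220),.01)
# amber: cap top, crop1 3.3x from (150,200)
q("acap s",s,[(100,203)],3.3,(150,200),.075)
q("acap t",t,[(158/4.5,278/3.7)],1,(140,140),.075)
q("box t",t,[(430,452),(607,448)],6,(195,160),.05)
E
```

```text
flow t [543.  228.9] (array([543.3, 229.5]), 83.7, 56.0, -87.3)
flow s [539.2 229.9] (array([537.9, 229.7]), 82.2, 57.6, -83.7)
slide t [657.6 146.6] (array([657.5, 147. ]), 83.8, 30.0, -86.3)
slide s [656.1 144.9] (array([656.3, 145.2]), 82.4, 32.3, -86.6)
wcap t [638.1 291.5] 
wcap s [635.1 290.4] 
Bround s [ 454.7 -343.9] 
Bobl s [ 362.3 -339.5] (array([ 362.5, -339.4]), 94.6, 41.8, -3.5)
acap s [556.3 368.1] 
acap t [557.9 369.1] 
box t [516.2 125.9]
```

Call:
carry_out --pt "1 0 0 40 0" --pt "1 20 25 70 7" --pt "1 43 56 90 14" --pt "1 66 86 110 21" --pt "1 90 117 120 28" --pt "1 115 148 130 35" --pt "1 140 180 135 42" --pt "1 165 212 140 49"

```text
time: 1.17
ee_pos: [0.3561, -0.3301, 0.3418]
tool_rot: [3.14, 0.001, 1.2]
wrist_force: [0.7, 0.1, 0.0]
finger_gap: 0.0852
```

Call:
carry_out --pt "1 25 32 0 7" --pt "1 50 64 0 14" --pt "1 75 96 0 21" --pt "1 100 128 0 25" --pt "1 125 160 0 25" --pt "1 150 192 0 25" --pt "1 175 224 0 25" --pt "1 200 256 0 25"

```text
time: 1.83
ee_pos: [0.557, -0.0721, 0.342]
tool_rot: [3.14, 0.001, 1.636]
wrist_force: [0.7, -0.6, 0.2]
finger_gap: 0.0854
```

Call:
carry_out --pt "1 17 36 0 0" --pt "1 34 74 0 0" --pt "1 50 111 0 0" --pt "1 67 148 0 0" --pt "1 84 185 0 0" --pt "1 100 222 0 0" --pt "1 100 222 -40 0" --pt "1 100 222 -80 0"

```text
time: 2.5
ee_pos: [0.6595, 0.153, 0.2643]
tool_rot: [3.132, 0.001, 1.64]
wrist_force: [0.6, -1.3, -1.3]
finger_gap: 0.0852
```

Call:
carry_out --pt "1 0 0 -40 0" --pt "1 0 0 -80 0" --pt "1 0 0 -120 0" --pt "1 0 0 -150 0" --pt "1 0 0 -165 0"

```text
time: 2.92
ee_pos: [0.6561, 0.1528, 0.0935]
tool_rot: [3.14, 0.001, 1.64]
wrist_force: [-0.2, 0.6, 0.5]
finger_gap: 0.0855
```

```bash
python3 - <<'E'
from h import *
t=snap("top"); s=snap("scene")
a=cv2.resize(t["frame"][120:240,200:320],(400,400),interpolation=2);b=cv2.resize(s["frame"][160:280,190:310],(400,400),interpolation=2)
cv2.imwrite("pics/g1.png",np.hstack([a,b])[:,:,::-1])
E
```

```text
(no output)
```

View pics/g1.png

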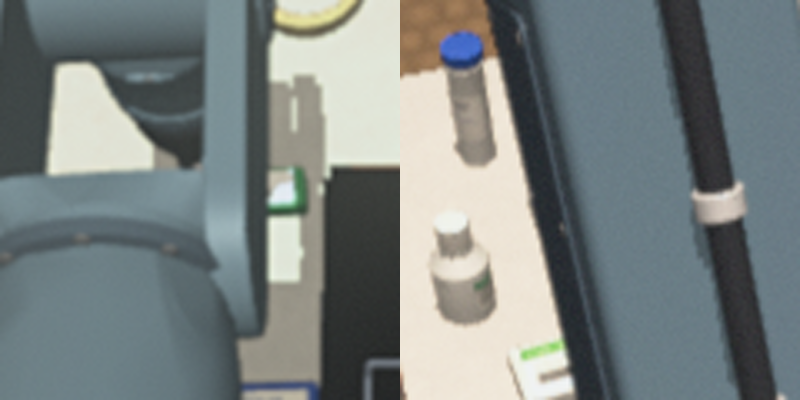

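The arm hides the grasp in both views. Only the right end of the green case shows, at top about (286,177), and it hasn't been disturbed. I'll descend with force checks.

Call:
carry_out --pt "1 1 -2 -30 0" --pt "1 1 -2 -55 0" --pt "1 1 -2 -70 0" --pt "1 1 -2 -75 0" --pt "1 1 -2 -75 0"

```text
time: 3.43
ee_pos: [0.6572, 0.1507, 0.0193]
tool_rot: [3.141, 0.001, 1.64]
wrist_force: [0.0, 0.2, 0.4]
finger_gap: 0.0853
```

Call:
carry_out --pt "-1 0 0 0 0" --pt "-1 0 0 0 0" --pt "-1 0 0 0 0" --pt "-1 0 0 0 0" --pt "-1 0 0 0 0" --pt "-1 0 0 0 0" --pt "-1 0 0 0 0" --pt "-1 0 0 0 0"

```text
time: 4.1
ee_pos: [0.6572, 0.1508, 0.0194]
tool_rot: [3.141, 0.001, 1.64]
wrist_force: [1.1, -0.6, 0.2]
finger_gap: 0.0
```

Call:
carry_out --pt "-1 0 0 20 0" --pt "-1 0 0 60 0" --pt "-1 0 0 100 0" --pt "-1 0 0 140 0" --pt "-1 0 0 180 0" --pt "-1 0 -40 200 0" --pt "-1 0 -80 210 0" --pt "-1 0 -120 220 0"

```text
time: 4.77
ee_pos: [0.6576, 0.0324, 0.2413]
tool_rot: [3.138, 0.002, 1.643]
wrist_force: [0.9, -0.4, -0.7]
finger_gap: 0.0
```

Call:
carry_out --pt "1 0 -40 0 0" --pt "1 0 -80 0 0" --pt "1 0 -120 0 0" --pt "1 -20 -160 0 0" --pt "1 -50 -200 0 0" --pt "1 -80 -230 0 0"

```text
time: 5.27
ee_pos: [0.585, -0.1911, 0.2408]
tool_rot: [3.138, 0.002, 1.642]
wrist_force: [-0.3, -1.2, 0.4]
finger_gap: 0.0724
```

```bash
python3 - <<'E'
from h import *
t=snap("top","pics/t2.png"); s=snap("scene")
a=cv2.resize(t["frame"][120:240,200:320],(400,400),interpolation=2);b=cv2.resize(s["frame"][160:280,190:310],(400,400),interpolation=2)
cv2.imwrite("pics/g2.png",np.hstack([a,b])[:,:,::-1])
E
```

```text
(no output)
```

View pics/g2.png

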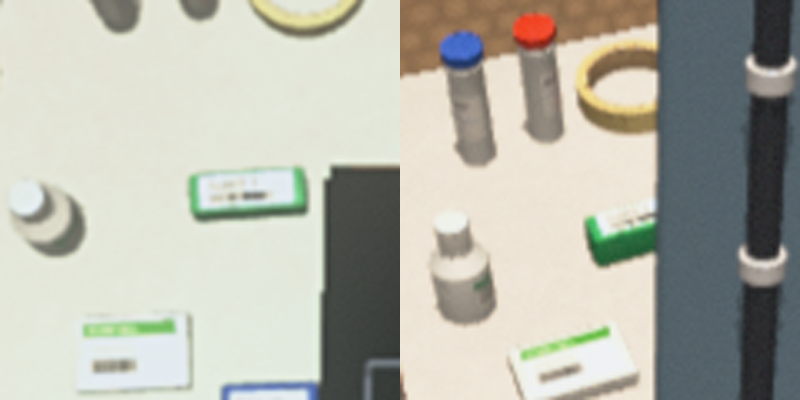

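View pics/t2.png

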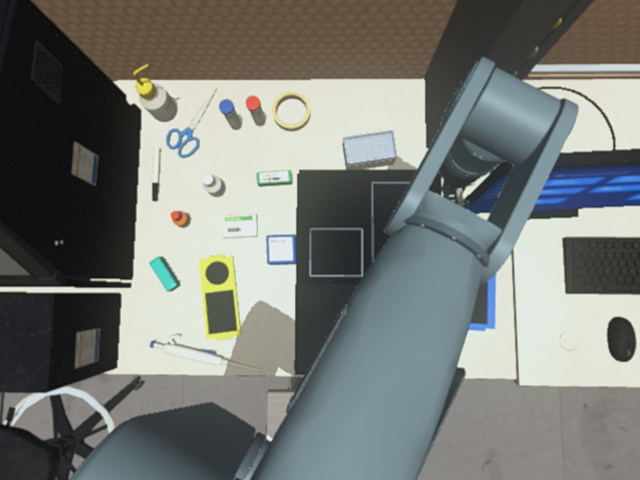

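```bash
python3 - <<'E'
from h import *
t=snap("top"); s=snap("scene")
st=bot.get_state(); print(st["ee_pos"])
P=np.array([[.65,.09,.155],[.65,-.23,.155],[.65,.09,0],st["ee_pos"],[.657,.146,.034],[.558,.146,.034]])
print(np.round(proj(t,P)),np.round(proj(s,P)))
print(t["R"])
E
```

```text
[ 0.58522803 -0.19000451  0.24152726]
[[294. 166.]
 [445. 166.]
 [298. 183.]
 [436. 187.]
 [274. 177.]
 [273. 218.]] [[281. 186.]
 [401. 160.]
 [283. 230.]
 [401. 151.]
 [261. 224.]
 [272. 251.]]
[[ 0.00775339 -0.99291131  0.11860445]
 [-0.9996391  -0.00464534  0.02645925]
 [-0.02572073 -0.1187668  -0.99258898]]
```

```bash
python3 - <<'E'
from h import *
t=snap("top"); s=snap("scene")
a=cv2.resize(t["frame"][120:240,380:500],(400,400),interpolation=2);b=cv2.resize(s["frame"][80:240,340:500],(400,400),interpolation=2)
cv2.imwrite("pics/g3.png",np.hstack([a,b])[:,:,::-1])
E
```

```text
(no output)
```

View pics/g3.png

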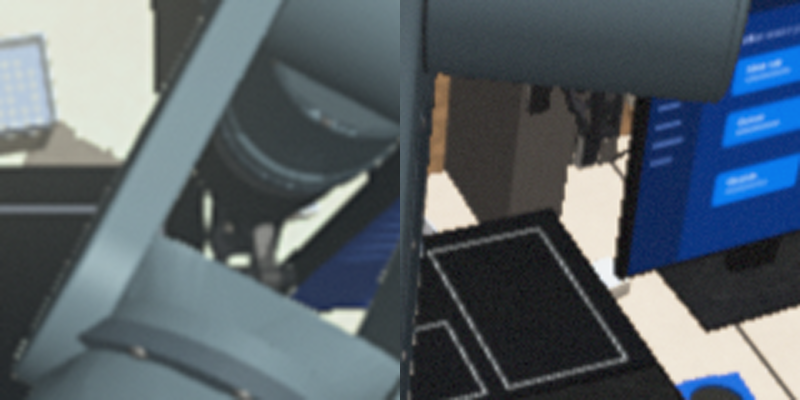

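```bash
python3 - <<'E'
from h import *
t=snap("top","pics/t3.png"); s=snap("scene")
print(bot.get_state())
for z in (.18,.22,.25,.28,.31,.34): print(z,ray(t,[455,195],z)[0,:2],ray(s,[420,140],z)[0,:2])
a=cv2.resize(t["frame"][160:220,430:490],(400,400),interpolation=2);b=cv2.resize(s["frame"][100:160,385:445],(400,400),interpolation=2)
cv2.imwrite("pics/g4.png",np.hstack([a,b])[:,:,::-1])
E
```

```text
{'time': 5.6667, 'joint_pos': array([-5.02626332e-01,  2.37255433e-01,  1.45802646e+00,  8.64183125e-04,
        1.44197710e+00, -5.76263426e-01]), 'joint_velocities': array([ 0.00483996,  0.00243445,  0.00022553, -0.00186205,  0.00093642,
       -0.00164096]), 'joint_efforts': array([-5.55258840e-01, -4.86225557e+01, -3.63302708e+01, -2.49766535e-02,
       -2.04129849e-02,  3.90203568e-03]), 'ee_pos': array([ 0.58654783, -0.18766831,  0.24130708]), 'tool_rot': array([3.13749165e+00, 1.64234162e-03, 1.64432089e+00]), 'wrist_force': array([ 0.65651301, -0.13871183, -0.19295758]), 'torque': array([ 0.00657716,  0.04390253, -0.05740211]), 'finger_gap': 0.08534786720008554}
0.18 [ 0.58224084 -0.2432099 ] [ 0.68254357 -0.29639379]
0.22 [ 0.57344676 -0.23214156] [ 0.63455852 -0.2673867 ]
0.25 [ 0.5668512 -0.2238403] [ 0.59856972 -0.24563138]
0.28 [ 0.56025565 -0.21553904] [ 0.56258093 -0.22387606]
0.31 [ 0.55366009 -0.20723779] [ 0.52659213 -0.20212075]
0.34 [ 0.54706453 -0.19893653] [ 0.49060334 -0.18036543]
```

View pics/g4.png

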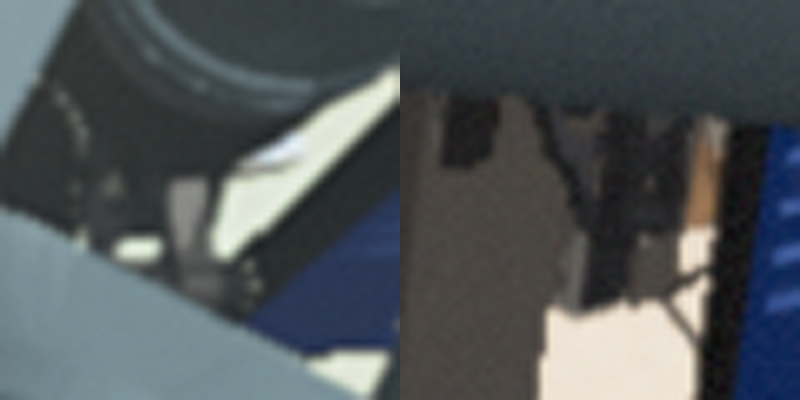

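```bash
python3 - <<'E'
from h import *
t=snap("top"); s=snap("scene")
st=bot.get_state(); e=st["ee_pos"]; Rt=R.from_euler("xyz",st["tool_rot"]).as_matrix()
for dz in (8,-5,-20,-40):
  for dy in (-50,0,50):
    p=e+Rt@np.array([0,dy,dz])/1000; print(dz,dy,p.round(3),proj(t,p).round(1),proj(s,p).round(1))
# FK sanity: radius
print(np.hypot(*e[:2]),np.arctan2(e[1],e[0]),st["joint_pos"][0])
E
```

```text
8 -50 [ 0.537 -0.191  0.233] [[436.  212.3]] [[409.6 165.4]]
8 0 [ 0.587 -0.188  0.233] [[433.5 186.8]] [[399.3 153.2]]
8 50 [ 0.636 -0.184  0.233] [[431.1 161.7]] [[389.5 141.5]]
-5 -50 [ 0.537 -0.191  0.246] [[437.6 211.1]] [[410.2 161. ]]
-5 0 [ 0.586 -0.188  0.246] [[435.1 185.3]] [[399.9 148.8]]
-5 50 [ 0.636 -0.184  0.246] [[432.6 159.8]] [[390.  137.1]]
-20 -50 [ 0.537 -0.191  0.261] [[439.5 209.7]] [[411.  155.8]]
-20 0 [ 0.586 -0.188  0.261] [[436.9 183.4]] [[400.6 143.7]]
-20 50 [ 0.636 -0.184  0.261] [[434.3 157.6]] [[390.6 132. ]]
-40 -50 [ 0.536 -0.191  0.281] [[442.1 207.7]] [[412.1 148.8]]
-40 0 [ 0.586 -0.188  0.281] [[439.4 180.9]] [[401.5 136.7]]
-40 50 [ 0.636 -0.184  0.281] [[436.8 154.4]] [[391.4 125.1]]
0.6157924576418369 -0.3096871651388947 -0.5025936708314757
```

Call:
carry_out --pt "1 0 0 40 0" --pt "1 -10 30 70 0" --pt "1 -23 68 80 0" --pt "1 -36 106 80 0" --pt "1 -49 144 80 0" --pt "1 -62 182 80 0" --pt "1 -75 220 80 0" --pt "1 -88 258 80 0"

```text
time: 6.43
ee_pos: [0.4976, 0.0727, 0.3214]
tool_rot: [3.137, 0.002, 1.646]
wrist_force: [0.2, -0.1, 1.3]
finger_gap: 0.0854
```

Call:
carry_out --pt "1 -13 38 0 0" --pt "1 -26 76 0 0" --pt "1 -39 114 0 0" --pt "1 -52 152 0 0" --pt "1 -65 190 0 0" --pt "1 -78 228 0 0" --pt "1 -91 250 -25 0" --pt "1 -98 260 -60 0"

```text
time: 7.1
ee_pos: [0.3995, 0.3377, 0.2644]
tool_rot: [3.13, -0.003, 1.651]
wrist_force: [1.2, 0.8, -0.4]
finger_gap: 0.0854
```

Call:
carry_out --pt "1 0 0 -40 0" --pt "1 0 0 -80 0" --pt "1 0 0 -100 0" --pt "1 0 0 -100 0"

```text
time: 7.43
ee_pos: [0.3953, 0.3367, 0.1588]
tool_rot: [3.139, 0.001, 1.653]
wrist_force: [0.1, -0.7, -0.1]
finger_gap: 0.0854
```

```bash
python3 - <<'E'
from h import *
t=snap("top","pics/t5.png"); s=snap("scene","pics/s5.png")
st=bot.get_state(); e=st["ee_pos"]; Rt=R.from_euler("xyz",st["tool_rot"]).as_matrix()
print(st["joint_pos"])
for dz in (8,-20):
  for dy in (-50,0,50):
    p=e+Rt@np.array([0,dy,dz])/1000; print(dz,dy,p.round(3),proj(t,p).round(1),proj(s,p).round(1))
E
```

```text
[ 0.4772537   0.09355022  1.78168354 -0.00216192  1.25561596  0.3969326 ]
8 -50 [0.349 0.334 0.156] [[174.  307.3]] [[207.6 302.1]]
8 0 [0.399 0.338 0.157] [[173.  283.1]] [[200.9 284.4]]
8 50 [0.449 0.342 0.157] [[172.1 259.2]] [[194.4 267.7]]
-20 -50 [0.349 0.334 0.184] [[169.4 307.8]] [[206.  293.4]]
-20 0 [0.399 0.338 0.185] [[168.4 282.9]] [[199.1 275.7]]
-20 50 [0.449 0.342 0.185] [[167.5 258.3]] [[192.6 258.9]]
```

View pics/t5.png

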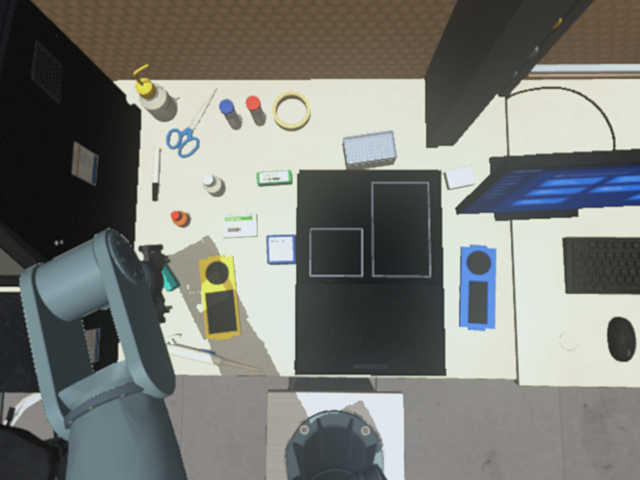

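View pics/s5.png

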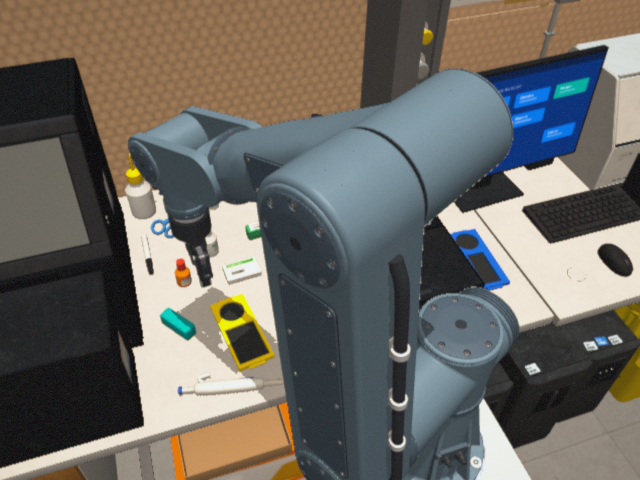

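```bash
python3 - <<'E'
from h import *
t=snap("top"); s=snap("scene")
a=cv2.resize(t["frame"][235:335,125:205],(400,500),interpolation=2);b=cv2.resize(s["frame"][205:305,165:245],(400,500),interpolation=2)
cv2.imwrite("pics/g6.png",np.hstack([a,b])[:,:,::-1])
E
```

```text
(no output)
```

View pics/g6.png

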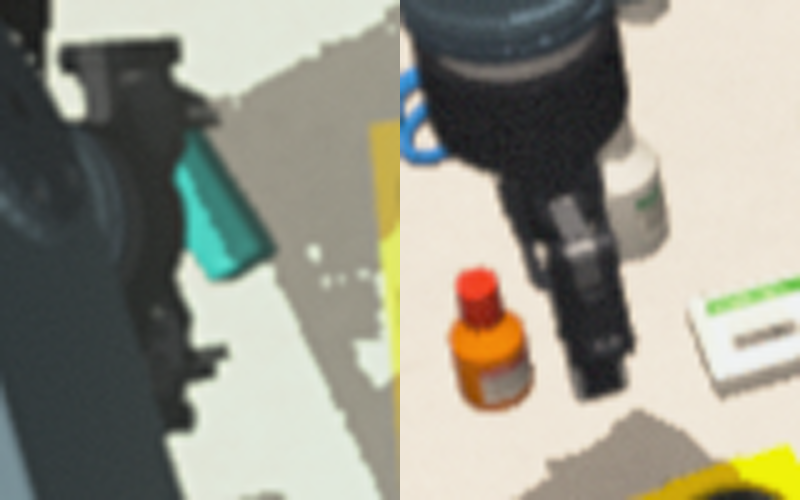

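```bash
python3 - <<'E'
from h import *
from scipy.optimize import least_squares
t=snap("top"); s=snap("scene")
for a,b in (((170,305.4),(205,283)),((169,304),(205,281))):
    f=lambda p: np.r_[proj(t,p)[0]-a,proj(s,p)[0]-b]
    r=least_squares(f,[.35,.33,.16]); print(r.x.round(4),r.fun.round(1))
st=bot.get_state();print(st["ee_pos"],st["tool_rot"],st["joint_pos"])
E
```

```text
[0.3558 0.3288 0.2053] [-1.5 -0.7  1.6  0.5]
[0.3582 0.3287 0.209 ] [-1.1 -0.5  1.1  0.3]
[0.4010211  0.33851579 0.16688418] [ 3.12610633 -0.00419722  1.65073602] [ 0.47611879  0.09078645  1.7798592  -0.00221368  1.25504132  0.39688228]
```

Call:
carry_out --pt "-1 30 -3 0 0" --pt "-1 60 -5 0 0" --pt "-1 80 -8 0 0" --pt "-1 80 -8 -30 0" --pt "-1 80 -8 -60 0" --pt "-1 80 -8 -90 0" --pt "-1 80 -8 -105 0" --pt "-1 80 -8 -105 0"

```text
time: 8.4
ee_pos: [0.4791, 0.3294, 0.0591]
tool_rot: [3.131, -0.003, 1.65]
wrist_force: [-0.1, 0.4, -0.3]
finger_gap: -0.0002
```

```bash
python3 - <<'E'
from h import *
t=snap("top"); s=snap("scene")
st=bot.get_state();print(st["ee_pos"],st["tool_rot"],st["joint_pos"],st["finger_gap"]);e=st["ee_pos"]
for z in (0,8): print(proj(t,e-[0,0,z/1000]).round(1),proj(s,e-[0,0,z/1000]).round(1))
a=cv2.resize(t["frame"][200:300,145:225],(400,500),interpolation=2);b=cv2.resize(s["frame"][205:305,165:245],(400,500),interpolation=2)
cv2.imwrite("pics/g7.png",np.hstack([a,b])[:,:,::-1])
E
```

```text
[0.48192614 0.3307976  0.0631106 ] [ 3.12479693 -0.00465414  1.65058051] [ 3.99148661e-01  3.47760348e-01  1.70204711e+00 -9.72176623e-04
  1.07437780e+00  3.19859149e-01] -0.00014326106342800812
[[191.3 248.1]] [[202.5 283.6]]
[[192.4 248.5]] [[202.9 285.9]]
```

View pics/g7.png

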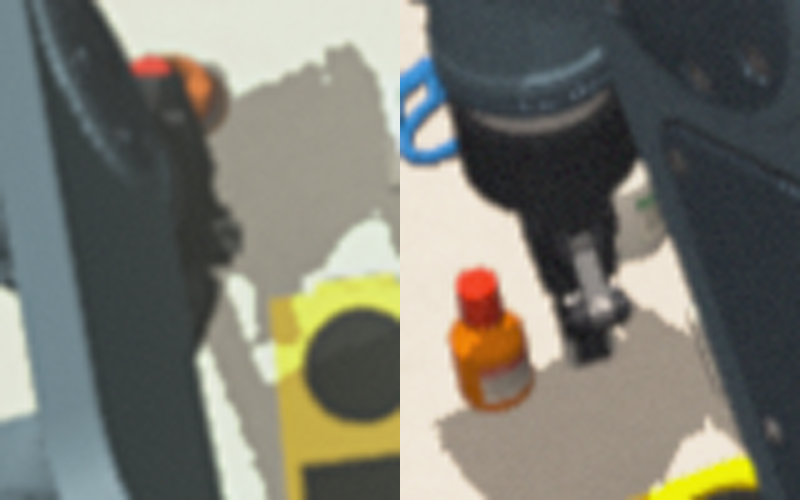

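Call:
carry_out --pt "-1 0 0 -20 0" --pt "-1 0 0 -35 0" --pt "-1 0 0 -45 0" --pt "-1 0 0 -45 0" --pt "-1 0 0 -45 0"

```text
time: 8.92
ee_pos: [0.4827, 0.3311, 0.0193]
tool_rot: [3.124, -0.005, 1.651]
wrist_force: [0.1, 0.4, 0.7]
finger_gap: 0.0001
```

Call:
carry_out --pt "-1 0 0 -5 0" --pt "-1 0 0 -5 0" --pt "-1 0 0 -5 0"

```text
time: 9.17
ee_pos: [0.4832, 0.3314, 0.015]
tool_rot: [3.122, -0.005, 1.651]
wrist_force: [0.3, 1.0, 0.7]
finger_gap: 0.0004
```

Call:
carry_out --pt "-1 0 0 -5 0" --pt "-1 0 0 -5 0" --pt "-1 0 0 -5 0"

```text
time: 9.42
ee_pos: [0.483, 0.3313, 0.0098]
tool_rot: [3.123, -0.005, 1.651]
wrist_force: [-0.0, -0.0, 0.5]
finger_gap: 0.0001
```

Call:
carry_out --pt "-1 0 0 -4 0" --pt "-1 0 0 -4 0" --pt "-1 0 0 -4 0"

```text
time: 9.67
ee_pos: [0.4826, 0.3312, 0.0054]
tool_rot: [3.124, -0.005, 1.651]
wrist_force: [0.4, 0.1, -0.2]
finger_gap: 0.0002
```

Call:
carry_out --pt "-1 0 0 -4 0" --pt "-1 0 0 -4 0" --pt "-1 0 0 -4 0"

```text
time: 9.92
ee_pos: [0.4823, 0.331, 0.001]
tool_rot: [3.125, -0.005, 1.651]
wrist_force: [-1.0, 0.1, 0.1]
finger_gap: 0.0
```

```bash
python3 - <<'E'
from h import *
t=snap("top"); s=snap("scene")
st=bot.get_state();print(st["ee_pos"],st["tool_rot"],st["wrist_force"]);e=st["ee_pos"]
for z in (0,8): print(proj(t,e-[0,0,z/1000]).round(1),proj(s,e-[0,0,z/1000]).round(1))
a=cv2.resize(t["frame"][200:300,145:225],(400,500),interpolation=2);b=cv2.resize(s["frame"][225:325,165:245],(400,500),interpolation=2)
cv2.imwrite("pics/g8.png",np.hstack([a,b])[:,:,::-1])
E
```

```text
[0.48257614 0.33113397 0.0013074 ] [ 3.12383875 -0.00498948  1.65068944] [ 0.17670502 -0.14009545  0.74977649]
[[198.7 250.4]] [[205.7 300.3]]
[[199.6 250.7]] [[206.1 302.4]]
```

View pics/g8.png

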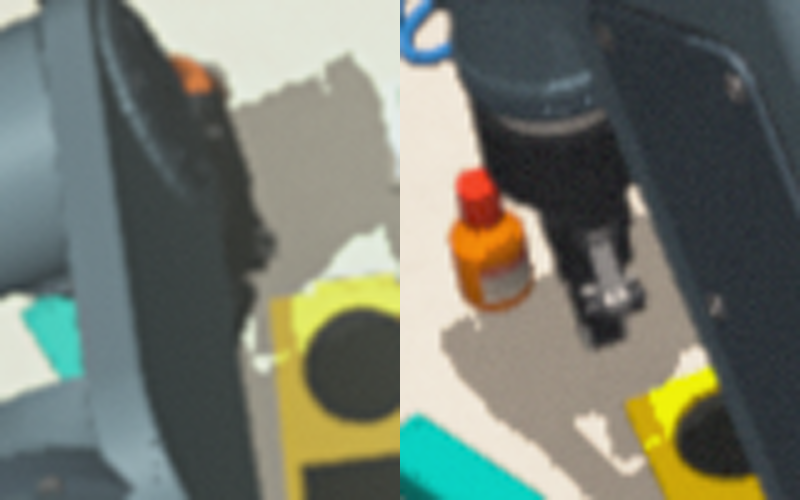

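The reported TCP is already below where the tips should have touched the bench, and there's no contact. In the scene view the tips, at about (206,293), are roughly 25–30 mm higher than predicted. So the reported height looks biased, and I'll keep probing down to find the offset.

Call:
carry_out --pt "-1 0 0 -5 0" --pt "-1 0 0 -9 0" --pt "-1 0 0 -9 0"

```text
time: 10.27
ee_pos: [0.4818, 0.3308, -0.0088]
tool_rot: [3.125, -0.004, 1.651]
wrist_force: [-0.1, -0.5, -0.2]
finger_gap: -0.0
```

Call:
carry_out --pt "-1 0 0 -4 0" --pt "-1 0 0 -4 0" --pt "-1 0 0 -4 0"

```text
time: 10.52
ee_pos: [0.4814, 0.3306, -0.0134]
tool_rot: [3.126, -0.004, 1.651]
wrist_force: [-0.3, -0.4, -0.7]
finger_gap: -0.0001
```

Call:
carry_out --pt "-1 0 0 -4 0" --pt "-1 0 0 -4 0" --pt "-1 0 0 -4 0"

```text
time: 10.77
ee_pos: [0.4812, 0.3305, -0.0176]
tool_rot: [3.127, -0.004, 1.651]
wrist_force: [-0.6, 0.5, 0.1]
finger_gap: 0.0
```

Call:
carry_out --pt "-1 0 0 -3 0" --pt "-1 0 0 -3 0" --pt "-1 0 0 -3 0"

```text
time: 11.02
ee_pos: [0.4809, 0.3304, -0.0208]
tool_rot: [3.127, -0.004, 1.651]
wrist_force: [0.8, 0.5, 0.1]
finger_gap: 0.0002
```

Call:
carry_out --pt "-1 0 0 -3 0" --pt "-1 0 0 -3 0" --pt "-1 0 0 -3 0"

```text
time: 11.27
ee_pos: [0.4807, 0.3303, -0.0241]
tool_rot: [3.128, -0.004, 1.651]
wrist_force: [0.4, 1.1, 0.7]
finger_gap: -0.0001
```

Call:
carry_out --pt "-1 0 0 -3 0" --pt "-1 0 0 -3 0" --pt "-1 0 0 -3 0"

```text
time: 11.52
ee_pos: [0.4806, 0.3302, -0.0273]
tool_rot: [3.128, -0.004, 1.651]
wrist_force: [-0.4, 1.0, -0.7]
finger_gap: 0.0
```

```bash
python3 - <<'E'
from h import *
t=snap("top"); s=snap("scene")
st=bot.get_state();print(st["ee_pos"],st["tool_rot"],st["wrist_force"],st["joint_pos"]);e=st["ee_pos"]
a=cv2.resize(t["frame"][220:280,165:225],(400,400),interpolation=2);b=cv2.resize(s["frame"][250:310,175:235],(400,400),interpolation=2)
cv2.imwrite("pics/g9.png",np.hstack([a,b])[:,:,::-1])
print(proj(t,e-[0,0,.008]),proj(s,e-[0,0,.008]))
E
```

```text
[ 0.48072335  0.33031165 -0.02711618] [ 3.12786321 -0.0036468   1.65054967] [-0.45835724 -0.64969679  0.73301687] [ 3.99179703e-01  4.91086951e-01  1.72478073e+00 -1.07434003e-03
  9.11545166e-01  3.20103433e-01]
[[203.0159651  252.54954938]] [[208.11961632 310.30823373]]
```

View pics/g9.png

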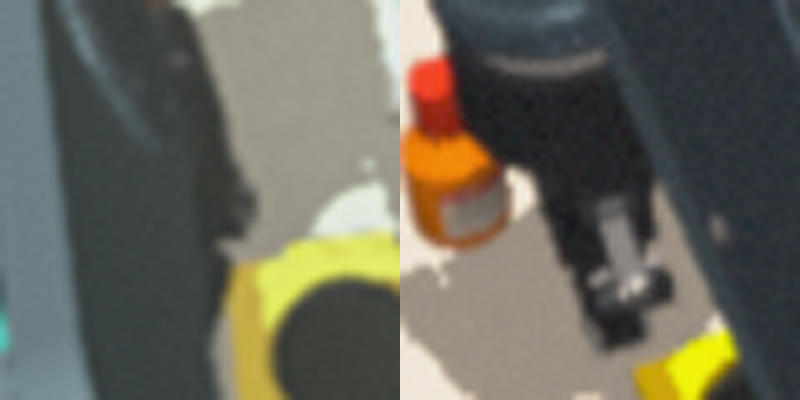

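```bash
python3 - <<'E'
from h import *
t=snap("top"); s=snap("scene")
for z in (0,.01,.02,.03): print(z,ray(t,[201.7,253.7],z)[0,:2].round(4),ray(s,[207.3,301.7],z)[0,:2].round(4))
E
```

```text
0 [0.4747 0.3238] [0.4784 0.3283]
0.01 [0.4738 0.321 ] [0.4703 0.3287]
0.02 [0.473  0.3183] [0.4621 0.3291]
0.03 [0.4721 0.3155] [0.4539 0.3296]
```

Call:
carry_out --pt "-1 20 0 0 0" --pt "-1 20 0 0 0"

```text
time: 11.88
ee_pos: [0.5039, 0.3306, -0.0261]
tool_rot: [3.124, -0.004, 1.65]
wrist_force: [0.7, -0.3, 0.7]
finger_gap: -0.0002
```

Call:
carry_out --pt "-1 0 0 -3 0" --pt "-1 0 0 -3 0" --pt "-1 0 0 -3 0"

```text
time: 12.13
ee_pos: [0.503, 0.3304, -0.0296]
tool_rot: [3.125, -0.004, 1.65]
wrist_force: [-0.4, -1.0, 0.1]
finger_gap: -0.0002
```

Call:
carry_out --pt "-1 0 0 -3 0" --pt "-1 0 0 -3 0" --pt "-1 0 0 -3 0"

```text
time: 12.38
ee_pos: [0.5033, 0.3306, -0.0303]
tool_rot: [3.124, -0.004, 1.651]
wrist_force: [-5.3, -3.0, 16.7]
finger_gap: 0.0001
```

Contact came at a reported z of -0.030 m, where the tips should read +0.008. The true TCP height is therefore the reading plus about 38 mm, and the xy readings agree with the cameras to within about 5 mm. I'll apply this offset and start with the nearby amber bottle.

Call:
carry_out --pt "1 0 0 30 0" --pt "1 0 0 70 0" --pt "1 0 0 110 0" --pt "1 0 0 130 0" --pt "1 0 0 130 0" --pt "1 27 19 130 0" --pt "1 54 38 130 0" --pt "1 54 38 130 0"

```text
time: 13.05
ee_pos: [0.56, 0.3705, 0.0982]
tool_rot: [3.123, -0.005, 1.651]
wrist_force: [-1.0, -0.8, 1.2]
finger_gap: 0.0854
```

```bash
python3 - <<'E'
from h import *
t=snap("top"); s=snap("scene")
st=bot.get_state();print(st["ee_pos"],st["tool_rot"],st["finger_gap"]);e=st["ee_pos"]
a=cv2.resize(t["frame"][180:260,140:220],(400,400),interpolation=2);b=cv2.resize(s["frame"][210:290,150:230],(400,400),interpolation=2)
cv2.imwrite("pics/g10.png",np.hstack([a,b])[:,:,::-1])
E
```

```text
[0.55651144 0.36864614 0.09761076] [ 3.12694990e+00 -3.08548739e-03  1.65107852e+00] 0.08558645348862778
```

View pics/g10.png

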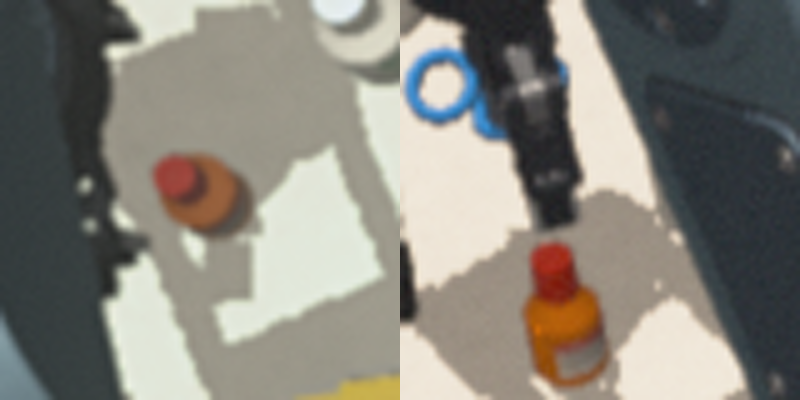

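```bash
python3 - <<'E'
from h import *
t=snap("top"); s=snap("scene")
for z in (.12,.13,.14,.15): print(z,ray(t,[168,207.8],z)[0,:2].round(4),ray(s,[181,254],z)[0,:2].round(4))
print(bot.get_state()["ee_pos"])
E
```

```text
0.12 [0.5653 0.3692] [0.5338 0.3621]
0.13 [0.5634 0.3656] [0.5241 0.3622]
0.14 [0.5615 0.362 ] [0.5143 0.3623]
0.15 [0.5597 0.3585] [0.5046 0.3624]
[0.55572277 0.36811946 0.09821052]
```

Call:
carry_out --pt "1 -4 6 0 0" --pt "1 -4 6 -30 0" --pt "1 -4 6 -60 0" --pt "1 -4 6 -85 0" --pt "1 -4 6 -100 0" --pt "1 -4 6 -108 0" --pt "1 -4 6 -114 0" --pt "1 -4 6 -114 0"

```text
time: 13.92
ee_pos: [0.5514, 0.3741, -0.0161]
tool_rot: [3.128, -0.003, 1.651]
wrist_force: [-0.2, 1.2, 0.4]
finger_gap: 0.0854
```

Call:
carry_out --pt "-1 0 0 0 0" --pt "-1 0 0 0 0" --pt "-1 0 0 0 0" --pt "-1 0 0 0 0" --pt "-1 0 0 0 0" --pt "-1 0 0 0 0" --pt "-1 0 0 0 0" --pt "-1 0 0 0 0"

```text
time: 14.58
ee_pos: [0.5524, 0.3745, -0.0146]
tool_rot: [3.126, -0.004, 1.651]
wrist_force: [-0.0, -0.5, 5.2]
finger_gap: 0.0338
```

Call:
carry_out --pt "-1 0 0 15 0" --pt "-1 0 0 40 0" --pt "-1 0 0 80 0" --pt "-1 0 0 120 0" --pt "-1 0 0 160 0" --pt "-1 0 0 190 0" --pt "-1 0 0 190 0"

```text
time: 15.17
ee_pos: [0.5566, 0.3766, 0.1861]
tool_rot: [3.112, -0.009, 1.651]
wrist_force: [0.8, 0.4, 1.1]
finger_gap: 0.0335
```

```bash
python3 - <<'E'
from h import *
t=snap("top","pics/t11.png"); s=snap("scene")
st=bot.get_state();print(st["ee_pos"],st["tool_rot"],st["finger_gap"],st["wrist_force"])
a=cv2.resize(t["frame"][150:250,110:210],(400,400),interpolation=2);b=cv2.resize(s["frame"][190:290,140:240],(400,400),interpolation=2)
cv2.imwrite("pics/g11.png",np.hstack([a,b])[:,:,::-1])
E
```

```text
[0.55337287 0.37505067 0.17847676] [ 3.12123168 -0.00512928  1.6510605 ] 0.03379343434258529 [-0.50433348  0.46166005 -0.91065046]
```

View pics/g11.png

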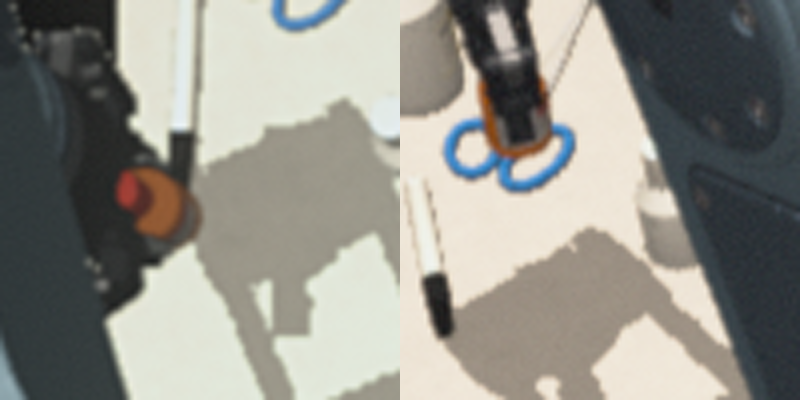

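The bottle is held clear of the bench, with the cap at top (142,197) and the body below it. I'll measure the cap relative to the TCP to check xy and tilt.

```bash
python3 - <<'E'
from h import *
t=snap("top"); s=snap("scene")
c=big(mask(t,(0,150,80),(7,255,255),(130,180,160,215))); m=(c.min(0)+c.max(0))/2
e=bot.get_state()["ee_pos"]; zb=e[2]+.0146
print(e,c.min(0),c.max(0),ray(t,m,zb+.070)[0])
# body orange: base-ish
c=big(mask(t,(0,110,60),(22,255,255),(130,180,165,215))); print(c.min(0),c.max(0))
for dz in (0,.04,.075):
  for off in ((0,0),):
    p=np.array([e[0]+.005,e[1]-.006,zb+dz]); print(dz,proj(t,p).round(1),proj(s,p).round(1))
E
```

```text
[0.5513322  0.37407499 0.17428812] [142 195] [146 203] [0.55589352 0.3665527  0.25888812]
[141 194] [158 211]
0 [[156.8 205.8]] [[171.6 226.2]]
0.04 [[149.3 201.9]] [[168.5 212.9]]
0.075 [[142.2 198.2]] [[165.7 200.8]]
```

Call:
carry_out --pt "-1 0 0 35 0" --pt "-1 0 0 75 0" --pt "-1 -2 -20 105 -7" --pt "-1 -7 -58 115 -14" --pt "-1 -12 -98 120 -21" --pt "-1 -17 -138 120 -28" --pt "-1 -22 -178 120 -35" --pt "-1 -27 -218 120 -42"

```text
time: 16.03
ee_pos: [0.5227, 0.1545, 0.292]
tool_rot: [3.131, -0.0, 0.912]
wrist_force: [0.9, -0.6, -0.7]
finger_gap: 0.0339
```

Call:
carry_out --pt "-1 -5 -40 0 -7" --pt "-1 -10 -80 0 -14" --pt "-1 -15 -120 0 -21" --pt "-1 -20 -160 0 -28" --pt "-1 -25 -200 0 -35" --pt "-1 -30 -240 0 -42" --pt "-1 -36 -280 0 -49" --pt "-1 -42 -320 0 -55"

```text
time: 16.7
ee_pos: [0.4791, -0.1669, 0.2899]
tool_rot: [3.133, 0.003, -0.054]
wrist_force: [1.0, 0.1, -0.5]
finger_gap: 0.0337
```

Call:
carry_out --pt "-1 -6 -40 0 0" --pt "-1 -12 -80 0 0" --pt "-1 -17 -120 0 0" --pt "-1 -22 -150 -20 0" --pt "-1 -22 -167 -50 0" --pt "-1 -22 -167 -80 0" --pt "-1 -22 -167 -90 0" --pt "-1 -22 -167 -90 0"

```text
time: 17.37
ee_pos: [0.4546, -0.3313, 0.1946]
tool_rot: [3.14, 0.011, -0.054]
wrist_force: [0.8, 0.9, -1.0]
finger_gap: 0.0338
```

```bash
python3 - <<'E'
from h import *
t=snap("top","pics/t12.png"); s=snap("scene")
st=bot.get_state();print(st["ee_pos"],st["tool_rot"],st["finger_gap"],st["wrist_force"])
a=cv2.resize(t["frame"][210:310,430:530],(400,400),interpolation=2);b=cv2.resize(s["frame"][130:260,400:530],(400,400),interpolation=2)
cv2.imwrite("pics/g12.png",np.hstack([a,b])[:,:,::-1])
E
```

```text
[ 0.45713986 -0.33312945  0.19984701] [ 3.13372678  0.00426277 -0.05295765] 0.033339342528703304 [ 0.05638108 -0.02764116 -0.16332002]
```

View pics/g12.png

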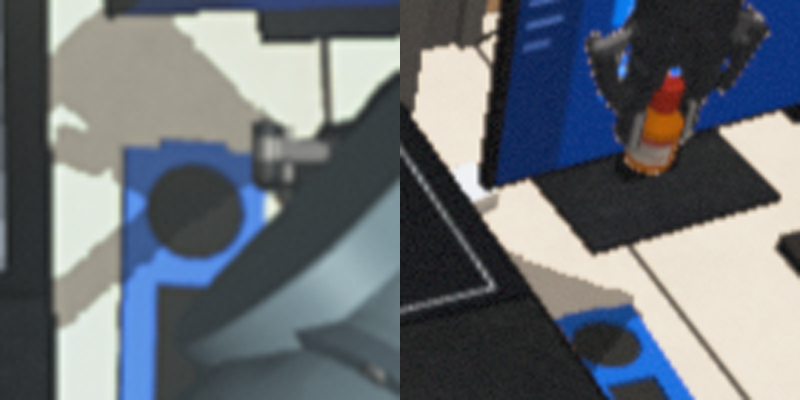

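```bash
cat >> h.py <<'E'
def real(e,b=-.012,dz=.038):
    return np.array([e[0]-b*e[1],e[1]+b*e[0],e[2]+dz])
E
python3 - <<'E'
from h import *
s=snap("scene"); e=bot.get_state()["ee_pos"]; print(e,real(e))
zb=e[2]+.0146
c=big(mask(s,(0,140,60),(7,255,255),(470,145,500,172))); print("red",c.min(0),c.max(0))
c2=big(mask(s,(0,110,50),(22,255,255),(465,145,500,190))); print("or",c2.min(0),c2.max(0),c2[c2[:,1].argmax()])
for nm,q in (("raw",e),("mod",real(e))):
  for dz in (0,.051,.063,.075):
    p=np.array([q[0],q[1],zb+dz]); print(nm,dz,proj(s,p).round(1))
J=[proj(s,np.array([q[0],q[1],zb+.063])+d)-proj(s,np.array([q[0],q[1],zb+.063])) for d in np.eye(3)*.01]; print(np.round(J,1))
E
```

```text
[ 0.45784569 -0.33368597  0.20122863] [ 0.45384146 -0.33918011  0.23922863]
red [481 154] [492 165]
or [473 153] [492 185] [479 185]
raw 0 [[478.9 179.3]]
raw 0.051 [[483.5 161.9]]
raw 0.063 [[484.6 157.7]]
raw 0.075 [[485.8 153.4]]
mod 0 [[481.9 179.9]]
mod 0.051 [[486.6 162.5]]
mod 0.063 [[487.7 158.3]]
mod 0.075 [[488.9 154. ]]
[[[-2.3 -2.6]]

 [[-3.9  0.9]]

 [[ 1.  -3.6]]]
```

The amber bottle hangs upright at scene (487,160), matching the model within about 2 px. I'll lower it into the blue tray's round recess.

Call:
carry_out --pt "-1 3 -3 -35 0" --pt "-1 3 -3 -75 0" --pt "-1 3 -3 -115 0" --pt "-1 3 -3 -150 0" --pt "-1 3 -3 -165 0" --pt "-1 3 -3 -165 0"

```text
time: 18.02
ee_pos: [0.4598, -0.3346, 0.0338]
tool_rot: [3.135, 0.006, -0.051]
wrist_force: [-0.6, 0.3, -1.1]
finger_gap: 0.0336
```

```bash
python3 - <<'E'
from h import *
t=snap("top");s=snap("scene")
st=bot.get_state();e=st["ee_pos"];print(e,real(e),st["tool_rot"],st["finger_gap"],st["wrist_force"])
zb=e[2]+.0146
print(proj(s,np.array([*real(e)[:2],zb+.063])),proj(s,np.array([*real(e)[:2],zb])))
c=big(mask(s,(0,140,60),(7,255,255),(440,170,520,250))); print("red",c.min(0),c.max(0))
a=cv2.resize(t["frame"][210:310,430:530],(400,400),interpolation=2);b=cv2.resize(s["frame"][170:270,420:520],(400,400),interpolation=2)
cv2.imwrite("pics/g13.png",np.hstack([a,b])[:,:,::-1])
E
```

```text
[ 0.46222059 -0.33737869  0.03811255] [ 0.45817205 -0.34292533  0.07611255] [ 3.12990310e+00  4.71188554e-04 -5.16959493e-02] 0.03380255318390323 [ 0.39031706 -1.28649834 -0.5121097 ]
[[473.87951361 209.9842359 ]] [[468.95011883 228.29309662]]
red [468 206] [477 216]
```

View pics/g13.png

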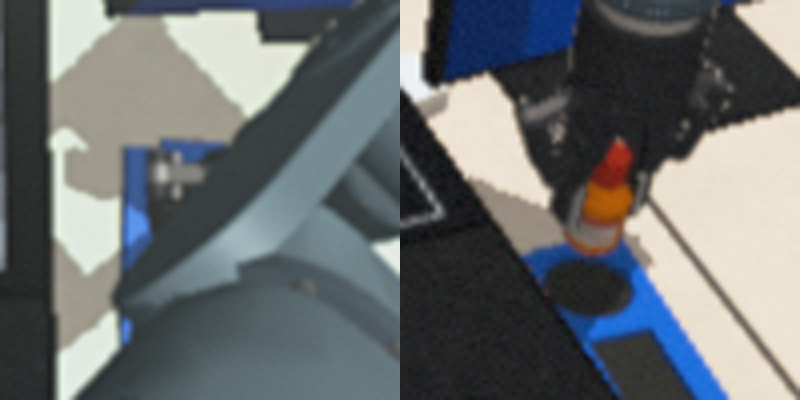

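The match is within 1 px: the cap is at scene (473.7,210) and the recess lies directly below. Descending to the floor.

Call:
carry_out --pt "-1 -1 1 -20 0" --pt "-1 -1 1 -36 0" --pt "-1 -1 1 -42 0" --pt "-1 -1 1 -42 0" --pt "-1 -1 1 -42 0"

```text
time: 18.53
ee_pos: [0.4624, -0.3374, -0.0019]
tool_rot: [3.128, -0.001, -0.051]
wrist_force: [0.2, 0.2, -0.8]
finger_gap: 0.0335
```

Call:
carry_out --pt "-1 0 0 -3 0" --pt "-1 0 0 -3 0" --pt "-1 0 0 -3 0"

```text
time: 18.78
ee_pos: [0.4629, -0.338, -0.0039]
tool_rot: [3.127, -0.003, -0.051]
wrist_force: [-0.2, 0.4, -0.1]
finger_gap: 0.034
```

Call:
carry_out --pt "-1 0 0 -3 0" --pt "-1 0 0 -3 0" --pt "-1 0 0 -3 0"

```text
time: 19.03
ee_pos: [0.4629, -0.338, -0.007]
tool_rot: [3.127, -0.003, -0.051]
wrist_force: [0.3, -0.7, -0.8]
finger_gap: 0.0334
```

Call:
carry_out --pt "-1 -2 1 -3 0" --pt "-1 -2 1 -3 0" --pt "-1 -2 1 -3 0"

```text
time: 19.28
ee_pos: [0.4606, -0.3368, -0.0102]
tool_rot: [3.127, -0.002, -0.051]
wrist_force: [0.1, 0.3, -0.1]
finger_gap: 0.0336
```

Call:
carry_out --pt "-1 0 0 -3 0" --pt "-1 0 0 -3 0" --pt "-1 0 0 -3 0"

```text
time: 19.53
ee_pos: [0.4611, -0.3371, -0.0108]
tool_rot: [3.127, -0.002, -0.051]
wrist_force: [-5.8, 5.0, 20.5]
finger_gap: 0.0335
```

The floor contact at -0.0108 agrees with the predicted -0.0106. Releasing.

Call:
carry_out --pt "-1 0 0 2 0" --pt "0 0 0 2 0" --pt "0 0 0 2 0" --pt "0.3 0 0 2 0" --pt "0.6 0 0 2 0" --pt "1 0 0 2 0" --pt "1 0 0 2 0" --pt "1 0 0 2 0"

```text
time: 20.2
ee_pos: [0.461, -0.337, -0.009]
tool_rot: [3.127, -0.002, -0.051]
wrist_force: [0.3, -0.2, -0.2]
finger_gap: 0.0851
```

Call:
carry_out --pt "1 0 0 30 0" --pt "1 0 0 60 0" --pt "1 0 0 100 0" --pt "1 0 0 140 0" --pt "1 0 0 180 0" --pt "1 0 20 220 7" --pt "1 0 40 260 14" --pt "1 0 60 290 21"

```text
time: 20.87
ee_pos: [0.4607, -0.2771, 0.2828]
tool_rot: [3.126, -0.003, 0.32]
wrist_force: [1.8, -0.4, 0.4]
finger_gap: 0.085
```

```bash
python3 - <<'E'
from h import *
t=snap("top");s=snap("scene")
st=bot.get_state();e=st["ee_pos"];print(e,st["tool_rot"],st["finger_gap"],st["wrist_force"])
for z in (.004,.067,.079): print(proj(s,[.4565,-.342,z]),proj(t,[.4565,-.342,z]))
c=big(mask(s,(0,140,60),(7,255,255),(440,170,520,250))); print("red",c.min(0),c.max(0))
a=cv2.resize(t["frame"][210:310,430:530],(400,400),interpolation=2);b=cv2.resize(s["frame"][190:290,420:520],(400,400),interpolation=2)
cv2.imwrite("pics/g14.png",np.hstack([a,b])[:,:,::-1])
E
```

```text
[ 0.46375417 -0.2770196   0.28829755] [ 3.11701366 -0.00863312  0.32122463] 0.08523767348511851 [0.78793723 0.68838115 0.45661772]
[[465.33520744 242.23279007]] [[478.07568312 262.6784957 ]]
[[470.04324456 224.76169588]] [[487.09804476 260.72872029]]
[[470.97264986 221.312758  ]] [[488.94117725 260.33041056]]
red [466 219] [474 229]
```

View pics/g14.png

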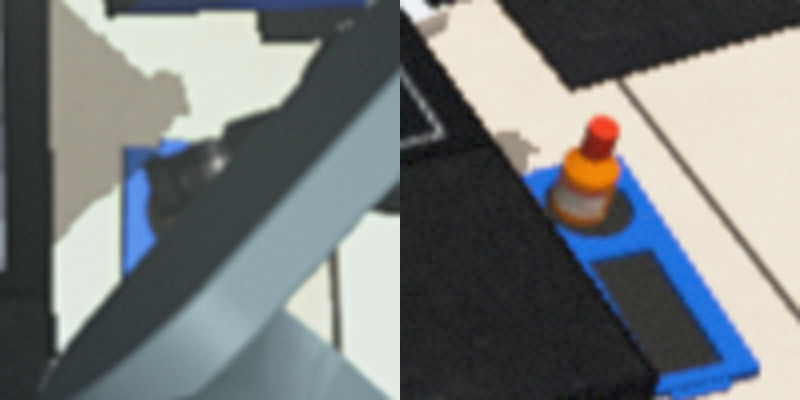

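Call:
carry_out --pt "1 10 35 5 7" --pt "1 22 73 5 14" --pt "1 36 110 5 21" --pt "1 52 147 5 28" --pt "1 68 184 5 35" --pt "1 84 221 5 42" --pt "1 100 257 5 49" --pt "1 116 294 5 56"

```text
time: 21.63
ee_pos: [0.5801, 0.0187, 0.2925]
tool_rot: [3.118, -0.008, 1.304]
wrist_force: [0.5, 0.1, 0.9]
finger_gap: 0.0852
```

Call:
carry_out --pt "1 17 36 0 7" --pt "1 34 73 0 14" --pt "1 51 110 0 19" --pt "1 68 135 0 19" --pt "1 75 141 -30 19" --pt "1 75 141 -70 19" --pt "1 75 141 -110 19" --pt "1 75 141 -140 19"

```text
time: 22.3
ee_pos: [0.6532, 0.1599, 0.1476]
tool_rot: [3.122, -0.008, 1.635]
wrist_force: [-0.2, 0.5, -0.9]
finger_gap: 0.0854
```

```bash
python3 - <<'E'
from h import *
st=bot.get_state();e=st["ee_pos"];print(e,real(e),st["tool_rot"]*57.3)
E
```

```text
[0.65320082 0.15987244 0.14758138] [0.65511929 0.15203403 0.18558138] [178.89715317  -0.47122578  93.67845464]
```

Call:
carry_out --pt "1 2 -2 -40 0" --pt "1 2 -2 -80 0" --pt "1 2 -2 -110 0" --pt "1 2 -2 -125 0" --pt "1 2 -2 -125 0"

```text
time: 22.72
ee_pos: [0.6511, 0.1574, 0.017]
tool_rot: [3.131, -0.008, 1.634]
wrist_force: [-0.4, -0.3, -0.3]
finger_gap: 0.0854
```

Call:
carry_out --pt "1 0 0 -12 0" --pt "1 0 0 -24 0" --pt "1 0 0 -32 0" --pt "1 0 0 -36 0" --pt "1 0 0 -38 0" --pt "1 0 0 -38 0"

```text
time: 23.22
ee_pos: [0.6513, 0.1574, -0.0209]
tool_rot: [3.131, -0.008, 1.634]
wrist_force: [0.2, 0.6, -1.0]
finger_gap: 0.0856
```

Call:
carry_out --pt "-1 0 0 0 0" --pt "-1 0 0 0 0" --pt "-1 0 0 0 0" --pt "-1 0 0 0 0" --pt "-1 0 0 0 0" --pt "-1 0 0 0 0" --pt "-1 0 0 0 0" --pt "-1 0 0 0 0"

```text
time: 23.88
ee_pos: [0.6522, 0.1575, -0.02]
tool_rot: [3.13, -0.008, 1.634]
wrist_force: [0.8, -0.1, 5.5]
finger_gap: 0.0289
```

Call:
carry_out --pt "-1 0 0 15 0" --pt "-1 0 0 50 0" --pt "-1 0 0 90 0" --pt "-1 0 0 130 0" --pt "-1 0 0 170 0" --pt "-1 0 0 210 0" --pt "-1 0 0 250 0" --pt "-1 0 0 290 0"

```text
time: 24.55
ee_pos: [0.6512, 0.1575, 0.2725]
tool_rot: [3.13, -0.008, 1.634]
wrist_force: [1.5, 0.4, -1.5]
finger_gap: 0.029
```

```bash
python3 - <<'E'
from h import *
t=snap("top");s=snap("scene")
st=bot.get_state();e=st["ee_pos"];print(e,real(e),st["tool_rot"],st["finger_gap"])
a=cv2.resize(t["frame"][110:230,210:330],(400,400),interpolation=2);b=cv2.resize(s["frame"][90:250,170:330],(400,400),interpolation=2)
cv2.imwrite("pics/g15.png",np.hstack([a,b])[:,:,::-1])
E
```

```text
[0.65564458 0.15784803 0.28051135] [0.65753876 0.1499803  0.31851135] [ 3.11476322 -0.00822233  1.63431045] 0.029279031712762114
```

View pics/g15.png

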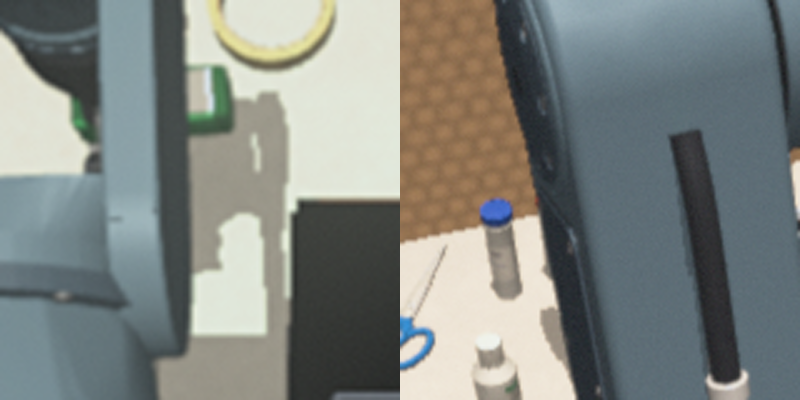

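The green case is held, with its right end visible at top about (278,140). Next is the blue tray.

Call:
carry_out --pt "-1 -17 -30 10 -7" --pt "-1 -36 -63 20 -14" --pt "-1 -56 -98 20 -21" --pt "-1 -76 -133 20 -28" --pt "-1 -96 -168 20 -35" --pt "-1 -116 -203 20 -42" --pt "-1 -136 -238 20 -49" --pt "-1 -156 -273 20 -56"

```text
time: 25.32
ee_pos: [0.4978, -0.1161, 0.3003]
tool_rot: [3.115, -0.008, 0.651]
wrist_force: [1.5, -0.4, -0.2]
finger_gap: 0.0289
```

Call:
carry_out --pt "-1 -20 -35 0 -7" --pt "-1 -40 -70 0 -14" --pt "-1 -60 -105 0 -21" --pt "-1 -80 -140 0 -28" --pt "-1 -100 -175 0 -35" --pt "-1 -120 -205 0 -40" --pt "-1 -129 -218 -20 -40" --pt "-1 -129 -218 -60 -40"

```text
time: 25.98
ee_pos: [0.3682, -0.3396, 0.2445]
tool_rot: [3.107, -0.013, -0.052]
wrist_force: [0.4, -1.0, -0.3]
finger_gap: 0.0286
```

Call:
carry_out --pt "-1 0 0 -40 0" --pt "-1 0 0 -80 0" --pt "-1 0 0 -120 0" --pt "-1 0 0 -150 0" --pt "-1 0 0 -165 0" --pt "-1 0 0 -165 0"

```text
time: 26.48
ee_pos: [0.3657, -0.3361, 0.0752]
tool_rot: [3.114, -0.007, -0.052]
wrist_force: [-0.6, 0.4, -0.6]
finger_gap: 0.029
```

```bash
python3 - <<'E'
from h import *
t=snap("top");s=snap("scene")
st=bot.get_state();e=st["ee_pos"];print(e,real(e),st["tool_rot"]*57.3,st["finger_gap"],st["wrist_force"])
a=cv2.resize(t["frame"][230:340,420:530],(400,400),interpolation=2);b=cv2.resize(s["frame"][190:310,430:550],(400,400),interpolation=2)
cv2.imwrite("pics/g16.png",np.hstack([a,b])[:,:,::-1])
E
```

```text
[ 0.36796583 -0.33926062  0.07957057] [ 0.3638947  -0.34367621  0.11757057] [178.06678524  -0.69665806  -2.95830873] 0.029232227185243462 [ 0.19919453  0.25486944 -0.052223  ]
```

View pics/g16.png

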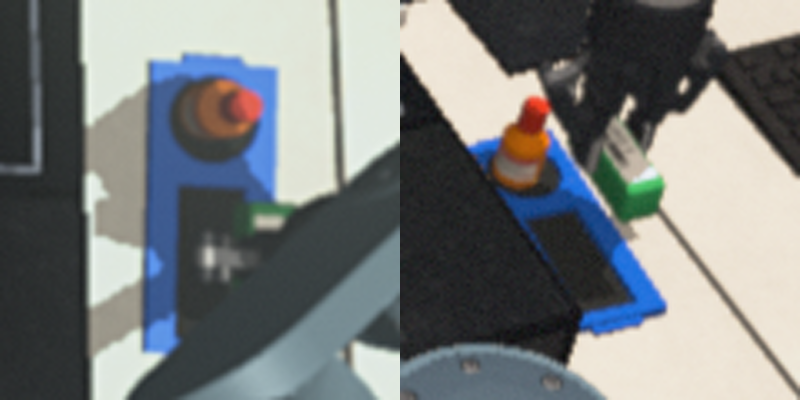

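The case is held flat above the tray at scene (620,180 in the crop), and the amber bottle stands in the round recess. Correcting xy, then lowering.

Call:
carry_out --pt "-1 3 6 -10 0" --pt "-1 3 6 -30 0" --pt "-1 3 6 -50 0" --pt "-1 3 6 -58 0" --pt "-1 3 6 -58 0" --pt "-1 3 6 -58 0"

```text
time: 27.08
ee_pos: [0.3714, -0.3334, 0.0223]
tool_rot: [3.107, -0.013, -0.051]
wrist_force: [0.4, -0.2, -0.2]
finger_gap: 0.0289
```

```bash
python3 - <<'E'
from h import *
t=snap("top");s=snap("scene")
st=bot.get_state();e=st["ee_pos"];print(e,real(e),st["tool_rot"]*57.3,st["finger_gap"],st["wrist_force"])
zb=e[2]+.020; c=np.array([.363,-.3375]);u=np.array([np.cos(-.05),np.sin(-.05)]);v=np.array([-u[1],u[0]])
P=np.array([[*(c+a*.0425*u+b*.015*v),zb+.034] for a,b in((-1,-1),(-1,1),(1,1),(1,-1))])
print(proj(s,P).round(1).tolist(), proj(s,P-[0,0,.034]).round(1).tolist())
f=s["frame"].copy()
cv2.imwrite("pics/g17.png",cv2.resize(f[210:310,430:530],(600,600),interpolation=2)[:,:,::-1])
E
```

```text
[ 0.37180481 -0.33419017  0.0229884 ] [ 0.36779453 -0.33865183  0.0609884 ] [177.956603    -0.78406795  -2.94636277] 0.029017038069306767 [-0.64924956 -0.53859664 -0.19464471]
[[502.8, 259.6], [491.2, 262.1], [474.7, 237.1], [485.9, 234.8]] [[499.5, 269.2], [488.1, 271.7], [472.0, 246.8], [483.0, 244.4]]
```

View pics/g17.png

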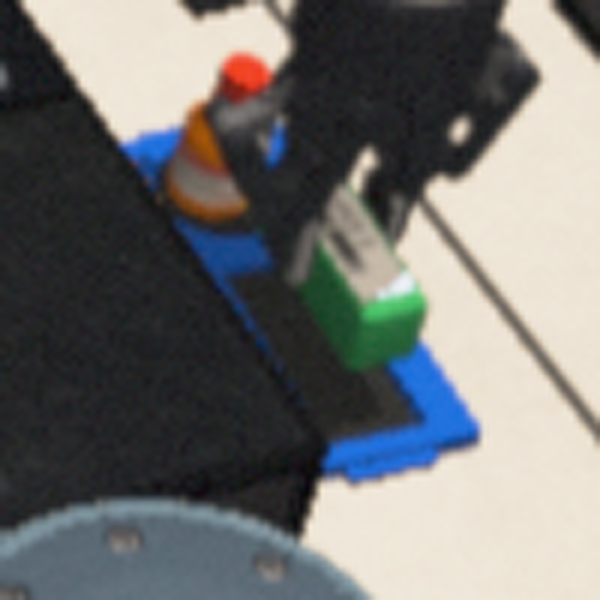

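The near corners at scene (490,262) and (501,259) match the predicted ones within 2 px. Lowering.

Call:
carry_out --pt "-1 0 0 -12 0" --pt "-1 0 0 -24 0" --pt "-1 0 0 -32 0" --pt "-1 0 0 -34 0" --pt "-1 0 0 -34 0"

```text
time: 27.6
ee_pos: [0.3717, -0.3341, -0.011]
tool_rot: [3.106, -0.013, -0.051]
wrist_force: [0.7, -0.1, -1.0]
finger_gap: 0.0289
```

Call:
carry_out --pt "-1 0 0 -3 0" --pt "-1 0 0 -3 0" --pt "-1 0 0 -3 0"

```text
time: 27.85
ee_pos: [0.3719, -0.3344, -0.0137]
tool_rot: [3.106, -0.014, -0.052]
wrist_force: [-0.1, 0.6, -0.8]
finger_gap: 0.0289
```

Call:
carry_out --pt "-1 0 0 -3 0" --pt "-1 0 0 -3 0" --pt "-1 0 0 -3 0"

```text
time: 28.1
ee_pos: [0.3725, -0.335, -0.0157]
tool_rot: [3.105, -0.015, -0.051]
wrist_force: [-0.6, 2.2, 6.9]
finger_gap: 0.0287
```

Call:
carry_out --pt "-1 0 0 1 0" --pt "0 0 0 1 0" --pt "0 0 0 1 0" --pt "0.5 0 0 1 0" --pt "1 0 0 1 0" --pt "1 0 0 1 0" --pt "1 0 0 1 0"

```text
time: 28.68
ee_pos: [0.3724, -0.3349, -0.0148]
tool_rot: [3.105, -0.014, -0.051]
wrist_force: [-0.6, -0.2, 0.2]
finger_gap: 0.0854
```

Call:
carry_out --pt "1 0 0 30 0" --pt "1 0 0 60 0" --pt "1 0 0 100 0" --pt "1 0 0 140 0" --pt "1 0 0 180 0" --pt "1 0 20 220 7" --pt "1 0 50 260 14" --pt "1 10 85 300 21"

```text
time: 29.35
ee_pos: [0.3781, -0.2647, 0.2697]
tool_rot: [3.103, -0.015, 0.319]
wrist_force: [0.6, -1.0, 0.2]
finger_gap: 0.0854
```

```bash
python3 - <<'E'
from h import *
t=snap("top");s=snap("scene")
st=bot.get_state();e=st["ee_pos"];print(e,st["tool_rot"]*57.3)
f=s["frame"].copy();a=cv2.resize(t["frame"][230:340,420:530],(400,400),interpolation=2);b=cv2.resize(f[210:310,430:530],(400,400),interpolation=2)
cv2.imwrite("pics/g18.png",np.hstack([a,b])[:,:,::-1])
E
```

```text
[ 0.38128534 -0.2645955   0.27384335] [177.36839293  -1.11021523  18.42133849]
```

View pics/g18.png

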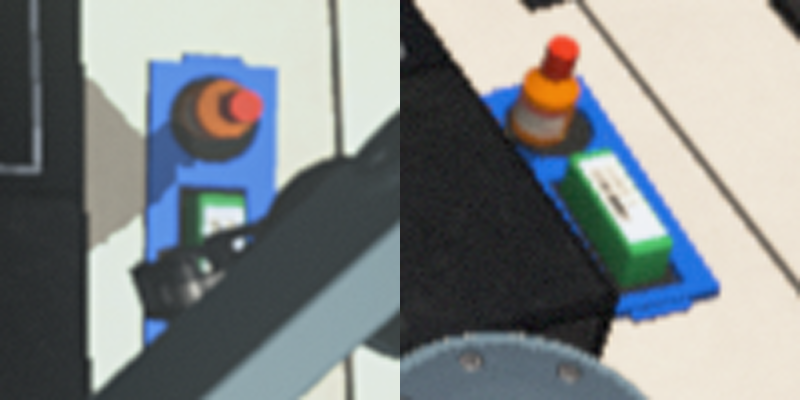

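The green case lies flat in the oblong recess and the bottle stands in the round one, at scene (486,262) and (470,225). Next is the flow-cell case.

Call:
carry_out --pt "1 10 33 10 7" --pt "1 21 71 10 14" --pt "1 33 110 10 21" --pt "1 45 149 10 28" --pt "1 57 188 10 35" --pt "1 69 227 10 42" --pt "1 82 266 10 49" --pt "1 95 305 10 56"

```text
time: 30.12
ee_pos: [0.4763, 0.0423, 0.2832]
tool_rot: [3.096, -0.019, 1.304]
wrist_force: [0.1, -1.5, 0.1]
finger_gap: 0.0857
```

Call:
carry_out --pt "1 12 39 0 7" --pt "1 24 78 0 14" --pt "1 36 117 0 20" --pt "1 48 156 0 20" --pt "1 60 190 0 20" --pt "1 62 195 -30 20" --pt "1 62 195 -70 20" --pt "1 62 195 -110 20"

```text
time: 30.78
ee_pos: [0.5387, 0.2383, 0.1718]
tool_rot: [3.094, -0.019, 1.654]
wrist_force: [0.2, -0.3, 0.1]
finger_gap: 0.0854
```

```bash
python3 - <<'E'
from h import *
t=snap("top");s=snap("scene")
st=bot.get_state();e=st["ee_pos"];print(e,real(e),st["tool_rot"]*57.3)
a=cv2.resize(t["frame"][160:280,180:300],(400,400),interpolation=2);b=cv2.resize(s["frame"][200:300,190:290],(400,400),interpolation=2)
cv2.imwrite("pics/g19.png",np.hstack([a,b])[:,:,::-1])
E
```

```text
[0.53244906 0.23613534 0.16455981] [0.53528269 0.22974595 0.20255981] [178.27672381  -0.97158282  94.69312448]
```

View pics/g19.png

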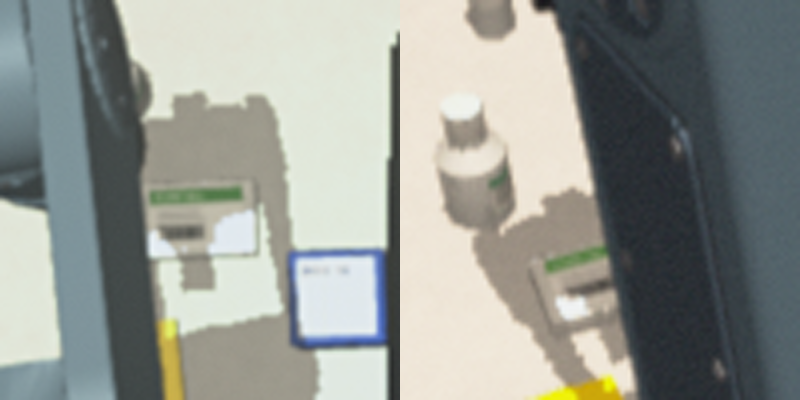

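The case hasn't moved, at top about (240,225). Descending.

Call:
carry_out --pt "1 5 -1 -40 0" --pt "1 5 -1 -80 0" --pt "1 5 -1 -120 0" --pt "1 5 -1 -145 0" --pt "1 5 -1 -155 0" --pt "1 5 -1 -155 0"

```text
time: 31.38
ee_pos: [0.5364, 0.2345, 0.0082]
tool_rot: [3.115, -0.016, 1.652]
wrist_force: [-0.3, -1.2, -0.3]
finger_gap: 0.0855
```

```bash
python3 - <<'E'
from h import *
st=bot.get_state();e=st["ee_pos"];print(e,real(e),st["tool_rot"]*57.3)
E
```

```text
[0.53641007 0.2345044  0.00819415] [0.53922412 0.22806748 0.04619415] [178.50291541  -0.94388083  94.63927289]
```

Call:
carry_out --pt "1 2 1 -12 0" --pt "1 2 1 -22 0" --pt "1 2 1 -30 0" --pt "1 2 1 -34 0" --pt "1 2 1 -35 0" --pt "1 2 1 -35 0"

```text
time: 31.88
ee_pos: [0.5386, 0.2356, -0.0264]
tool_rot: [3.115, -0.017, 1.652]
wrist_force: [-0.3, -0.0, 0.1]
finger_gap: 0.0853
```

Call:
carry_out --pt "-1 0 0 0 0" --pt "-1 0 0 0 0" --pt "-1 0 0 0 0" --pt "-1 0 0 0 0" --pt "-1 0 0 0 0" --pt "-1 0 0 0 0"

```text
time: 32.38
ee_pos: [0.5397, 0.2358, -0.0251]
tool_rot: [3.113, -0.017, 1.652]
wrist_force: [-0.1, 0.5, 6.0]
finger_gap: 0.0536
```

Call:
carry_out --pt "-1 0 0 10 0" --pt "-1 0 0 30 0" --pt "-1 0 0 60 0" --pt "-1 0 0 100 0" --pt "-1 0 0 120 0" --pt "-1 0 0 120 0"

```text
time: 32.88
ee_pos: [0.5439, 0.2368, 0.1018]
tool_rot: [3.102, -0.018, 1.652]
wrist_force: [0.7, 0.5, 0.6]
finger_gap: 0.0532
```

```bash
python3 - <<'E'
from h import *
t=snap("top");s=snap("scene")
st=bot.get_state();e=st["ee_pos"];print(e,real(e),st["tool_rot"]*57.3,st["finger_gap"])
a=cv2.resize(t["frame"][160:280,180:300],(400,400),interpolation=2);b=cv2.resize(s["frame"][200:300,190:290],(400,400),interpolation=2)
cv2.imwrite("pics/g20.png",np.hstack([a,b])[:,:,::-1])
E
```

```text
[0.54040752 0.23596581 0.09639954] [0.54323911 0.22948092 0.13439954] [178.21398907  -0.97755907  94.65043456] 0.053436468984969926
```

View pics/g20.png

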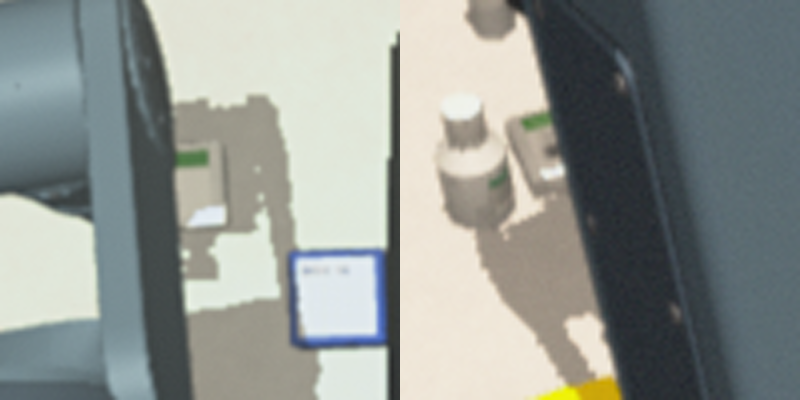

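Call:
carry_out --pt "-1 0 0 30 -7" --pt "-1 -25 5 60 -14" --pt "-1 -55 10 60 -21" --pt "-1 -85 15 60 -28" --pt "-1 -115 20 60 -35" --pt "-1 -145 27 60 -42" --pt "-1 -175 33 60 -49" --pt "-1 -200 38 60 -56"

```text
time: 33.65
ee_pos: [0.337, 0.2734, 0.1544]
tool_rot: [3.111, -0.013, 0.668]
wrist_force: [-0.4, 0.4, 0.3]
finger_gap: 0.0529
```

Call:
carry_out --pt "-1 -8 0 0 -7" --pt "-1 -8 0 0 -14" --pt "-1 -8 0 -10 -21" --pt "-1 -8 0 -40 -28" --pt "-1 -8 0 -70 -31" --pt "-1 -8 0 -90 -31" --pt "-1 -8 0 -95 -31" --pt "-1 -8 0 -95 -31"

```text
time: 34.32
ee_pos: [0.3264, 0.2722, 0.0569]
tool_rot: [3.109, -0.007, 0.128]
wrist_force: [0.4, 0.7, 0.2]
finger_gap: 0.0532
```

```bash
python3 - <<'E'
from h import *
t=snap("top");s=snap("scene")
st=bot.get_state();e=st["ee_pos"];print(e,real(e),st["tool_rot"]*57.3,st["finger_gap"])
a=cv2.resize(t["frame"][240:350,165:275],(400,400),interpolation=2);b=cv2.resize(s["frame"][270:380,190:300],(400,400),interpolation=2)
cv2.imwrite("pics/g21.png",np.hstack([a,b])[:,:,::-1])
E
```

```text
[0.32901727 0.2734426  0.05962338] [0.33229859 0.2694944  0.09762338] [178.27598951  -0.71488838   7.31646348] 0.05318787808797216
```

View pics/g21.png

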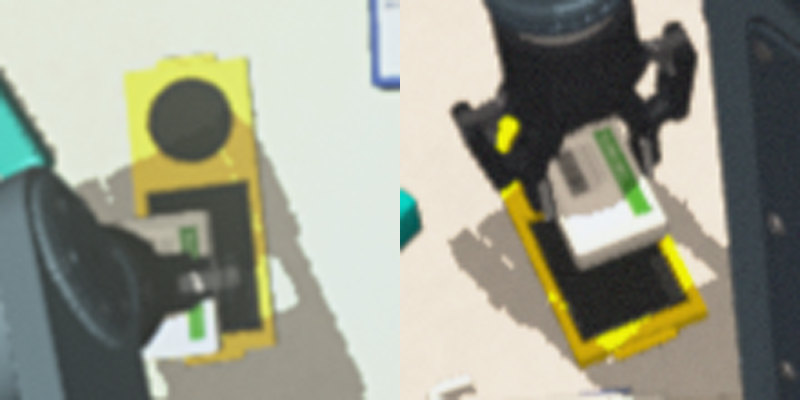

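```bash
python3 - <<'E'
from h import *
s=snap("scene");t=snap("top"); e=bot.get_state()["ee_pos"]; print(e)
z=e[2]+.0251+.018; q=real(e)[:2]
P=ray(s,[[239.5,338.2],[263,330.5]],z)[:,:2]; print(P,P.mean(0)+.0425*np.array([np.cos(.128),np.sin(.128)]), q)
E
```

```text
[0.32997757 0.27392671 0.06059544]
[[0.2804355  0.28955353]
 [0.28367288 0.2394508 ]] [0.32420651 0.26992732] [0.33326469 0.26996698]
```

```bash
python3 - <<'E'
from h import *
t=snap("top"); e=bot.get_state()["ee_pos"]
z=e[2]+.0251+.018
P=ray(t,[[224.5,335.2],[221.5,297.8]],z)[:,:2]; print(P,P.mean(0)) # right near, right far corners
cv2.imwrite("pics/g22.png",cv2.resize(t["frame"][290:345,195:250],(550,550),interpolation=0)[:,:,::-1])
E
```

```text
[[0.28912014 0.23879107]
 [0.36926814 0.24790128]] [0.32919414 0.24334618]
```

View pics/g22.png

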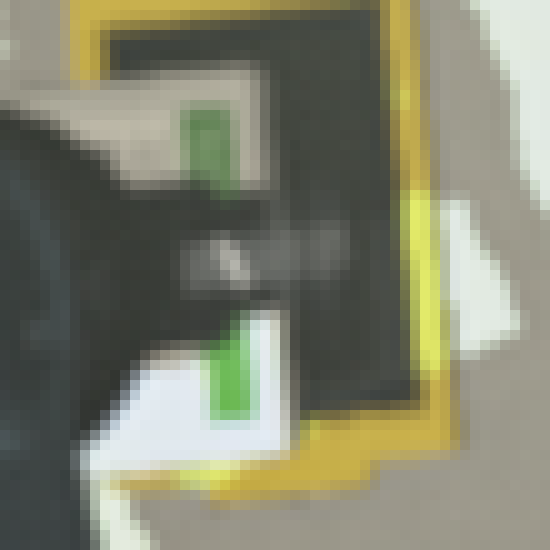

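Both views put the case centre at about (0.325,0.271), so x needs about +10 mm. Correcting while lowering.

Call:
carry_out --pt "-1 5 0 -10 0" --pt "-1 10 -1 -25 0" --pt "-1 10 -1 -40 0" --pt "-1 10 -1 -48 0" --pt "-1 10 -1 -48 0"

```text
time: 34.98
ee_pos: [0.3392, 0.2725, 0.0119]
tool_rot: [3.112, -0.013, 0.128]
wrist_force: [-0.8, -0.4, -0.8]
finger_gap: 0.0532
```

```bash
python3 - <<'E'
from h import *
t=snap("top");s=snap("scene")
st=bot.get_state();e=st["ee_pos"];print(e,real(e),st["tool_rot"]*57.3,st["finger_gap"])
a=cv2.resize(t["frame"][255:345,180:270],(400,400),interpolation=2);b=cv2.resize(s["frame"][290:380,200:290],(400,400),interpolation=2)
cv2.imwrite("pics/g23.png",np.hstack([a,b])[:,:,::-1])
E
```

```text
[0.34022217 0.27313236 0.01320498] [0.34349976 0.26904969 0.05120498] [178.33740388  -0.89611759   7.31830347] 0.05325160406585861
```

View pics/g23.png

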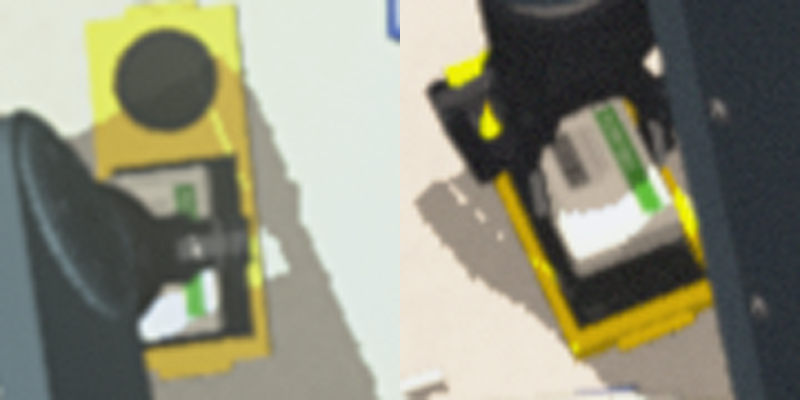

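```bash
python3 - <<'E'
from h import *
t=snap("top");s=snap("scene"); e=bot.get_state()["ee_pos"]; z=e[2]+.0251+.018; print(e)
n=np.array([-np.sin(.128),np.cos(.128)]);u=np.array([n[1],-n[0]])
P=ray(t,[[226.3,291.6],[229.4,328.7]],z)[:,:2]; print(P.mean(0)+.0275*n)
k=90/400
P=ray(s,np.array([[577-400,262],[683-400,232]])*k+[199.5,289.5],z)[:,:2]; print(P,P.mean(0)+.0425*u)
E
```

```text
[0.34073726 0.27335877 0.01362425]
[0.33782424 0.27061327]
[[0.28858831 0.29207622]
 [0.28909883 0.24037786]] [0.33099589 0.27165219]
```

Call:
carry_out --pt "-1 1 -1 -10 0" --pt "-1 1 -1 -20 0" --pt "-1 1 -1 -28 0" --pt "-1 1 -1 -30 0" --pt "-1 1 -1 -30 0"

```text
time: 35.6
ee_pos: [0.3406, 0.2718, -0.0176]
tool_rot: [3.112, -0.014, 0.128]
wrist_force: [0.3, -0.0, -0.7]
finger_gap: 0.0532
```

Call:
carry_out --pt "-1 0 0 -3 0" --pt "-1 0 0 -3 0" --pt "-1 0 0 -3 0"

```text
time: 35.85
ee_pos: [0.3406, 0.2718, -0.0206]
tool_rot: [3.112, -0.014, 0.128]
wrist_force: [0.4, 0.4, 0.4]
finger_gap: 0.053
```

Call:
carry_out --pt "-1 0 0 -2 0" --pt "-1 0 0 -2 0" --pt "-1 0 0 -2 0"

```text
time: 36.1
ee_pos: [0.3408, 0.272, -0.0212]
tool_rot: [3.112, -0.014, 0.128]
wrist_force: [-5.9, -4.9, 19.7]
finger_gap: 0.0532
```

Call:
carry_out --pt "-1 0 0 2 0" --pt "0.5 0 0 2 0" --pt "1 0 0 2 0" --pt "1 0 0 2 0" --pt "1 0 0 2 0" --pt "1 0 0 2 0"

```text
time: 36.6
ee_pos: [0.3406, 0.2718, -0.0194]
tool_rot: [3.111, -0.014, 0.128]
wrist_force: [0.3, 0.1, -0.7]
finger_gap: 0.0855
```

Call:
carry_out --pt "1 0 0 30 0" --pt "1 0 0 65 0" --pt "1 0 0 105 0" --pt "1 15 0 145 0" --pt "1 50 0 160 0" --pt "1 90 5 160 0" --pt "1 125 10 160 0" --pt "1 125 10 160 0"

```text
time: 37.27
ee_pos: [0.4717, 0.2819, 0.1409]
tool_rot: [3.112, -0.018, 0.126]
wrist_force: [-1.0, -0.6, 0.4]
finger_gap: 0.0857
```

```bash
python3 - <<'E'
from h import *
t=snap("top");s=snap("scene")
st=bot.get_state();e=st["ee_pos"];print(e,real(e),st["tool_rot"]*57.3,st["finger_gap"])
a=cv2.resize(t["frame"][255:345,180:270],(400,400),interpolation=2);b=cv2.resize(s["frame"][290:380,200:290],(400,400),interpolation=2)
cv2.imwrite("pics/g24.png",np.hstack([a,b])[:,:,::-1])
E
```

```text
[0.46601464 0.28145161 0.13956299] [0.46939206 0.27585943 0.17756299] [178.2678576   -0.67326034   7.26320984] 0.08499236653530366
```

View pics/g24.png

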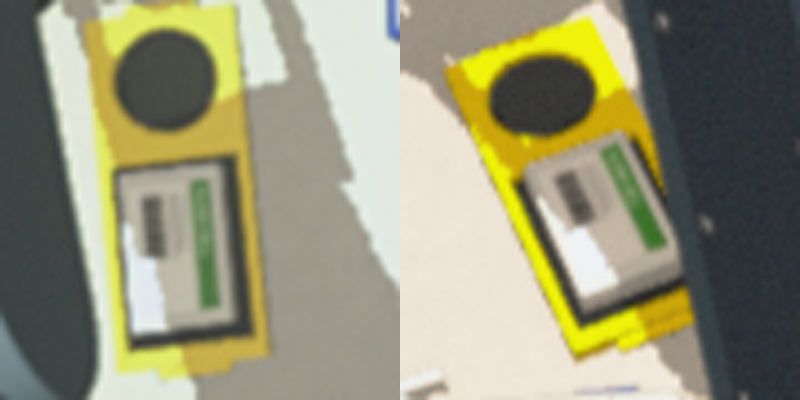

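The flow-cell case lies flat inside the oblong recess at top (219,312), with a dark margin on all sides. Now the white bottle.

Call:
carry_out --pt "1 40 4 0 0" --pt "1 80 8 0 0" --pt "1 120 12 0 0" --pt "1 150 15 0 0" --pt "1 167 17 0 0" --pt "1 167 17 -20 0" --pt "1 167 17 -20 0"

```text
time: 37.95
ee_pos: [0.6304, 0.2977, 0.1154]
tool_rot: [3.11, -0.005, 0.127]
wrist_force: [-1.5, 0.4, -0.4]
finger_gap: 0.0855
```

```bash
python3 - <<'E'
from h import *
t=snap("top");s=snap("scene")
st=bot.get_state();e=st["ee_pos"];print(e,real(e),st["tool_rot"]*57.3,st["finger_gap"])
a=cv2.resize(t["frame"][140:230,165:255],(400,400),interpolation=2);b=cv2.resize(s["frame"][180:270,160:250],(400,400),interpolation=2)
cv2.imwrite("pics/g25.png",np.hstack([a,b])[:,:,::-1])
E
```

```text
[0.63047078 0.29828746 0.11796866] [0.63405023 0.29072181 0.15596866] [178.23198318  -0.41059445   7.29708441] 0.0852470530184888
```

View pics/g25.png

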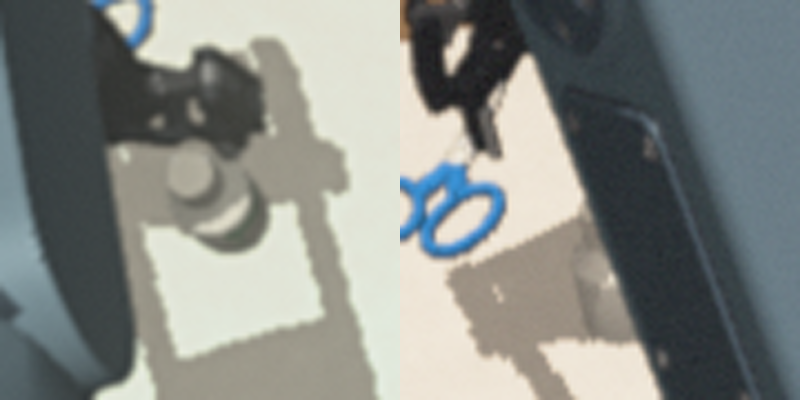

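Call:
carry_out --pt "1 2 0 -20 0" --pt "1 2 0 -50 0" --pt "1 2 0 -80 0" --pt "1 2 0 -105 0" --pt "1 2 0 -120 0" --pt "1 2 0 -125 0" --pt "1 2 0 -125 0"

```text
time: 38.63
ee_pos: [0.6314, 0.2983, -0.0076]
tool_rot: [3.11, -0.005, 0.128]
wrist_force: [0.2, 0.3, -0.2]
finger_gap: 0.0854
```

Call:
carry_out --pt "-1 0 0 0 0" --pt "-1 0 0 0 0" --pt "-1 0 0 0 0" --pt "-1 0 0 0 0" --pt "-1 0 0 0 0" --pt "-1 0 0 0 0"

```text
time: 39.13
ee_pos: [0.633, 0.2985, -0.005]
tool_rot: [3.11, -0.009, 0.128]
wrist_force: [-0.7, -1.4, 6.1]
finger_gap: 0.0415
```

Call:
carry_out --pt "-1 0 0 15 0" --pt "-1 0 0 50 0" --pt "-1 0 0 90 0" --pt "-1 0 0 120 0" --pt "-1 -30 -2 130 0" --pt "-1 -70 -4 130 0" --pt "-1 -110 -6 130 0" --pt "-1 -150 -8 130 0"

```text
time: 39.8
ee_pos: [0.4817, 0.2905, 0.1265]
tool_rot: [3.111, -0.011, 0.127]
wrist_force: [-0.6, 0.1, -1.4]
finger_gap: 0.0416
```

Call:
carry_out --pt "-1 -30 -1 0 0" --pt "-1 -55 -3 0 0" --pt "-1 -59 -3 -20 0" --pt "-1 -59 -3 -40 0" --pt "-1 -59 -3 -50 0" --pt "-1 -59 -3 -50 0"

```text
time: 40.3
ee_pos: [0.4212, 0.2869, 0.0752]
tool_rot: [3.11, -0.007, 0.127]
wrist_force: [-0.8, -0.3, -1.5]
finger_gap: 0.0413
```

```bash
python3 - <<'E'
from h import *
t=snap("top");s=snap("scene")
st=bot.get_state();e=st["ee_pos"];print(e,real(e),st["tool_rot"]*57.3,st["finger_gap"])
p=np.array([*real(e)[:2],e[2]+.005])
for d in(0,.05,.09):print(proj(t,p+[0,0,d]),proj(s,p+[0,0,d]))
a=cv2.resize(t["frame"][220:320,160:260],(400,400),interpolation=2);b=cv2.resize(s["frame"][230:330,180:280],(400,400),interpolation=2)
cv2.imwrite("pics/g26.png",np.hstack([a,b])[:,:,::-1])
E
```

```text
[0.42328364 0.28756947 0.0771684 ] [0.42673447 0.28249006 0.1151684 ] [178.28196638  -0.62270672   7.27036715] 0.04180639656025894
[[209.21916151 271.83521004]] [[227.80390638 290.89910786]]
[[203.23708673 270.66711733]] [[225.48773062 276.1498908 ]]
[[198.00016881 269.64452802]] [[223.53915219 263.74150338]]
```

View pics/g26.png

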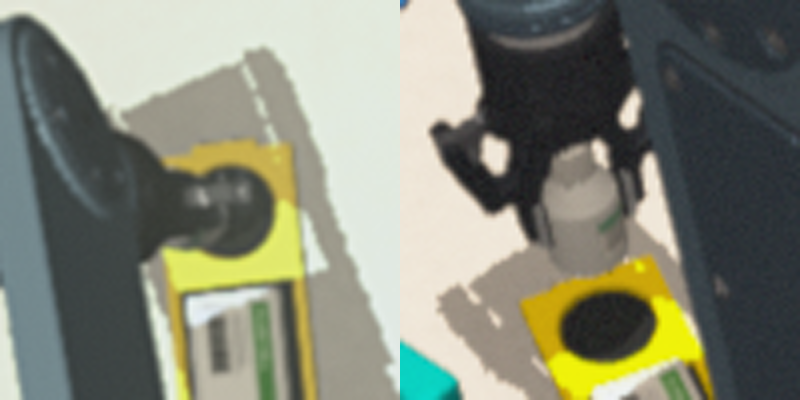

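The bottle is upright. Its base at scene (227.5,297) matches the prediction and the recess is below. Lowering.

Call:
carry_out --pt "-1 0 0 -20 0" --pt "-1 0 0 -45 0" --pt "-1 0 0 -63 0" --pt "-1 0 0 -70 0" --pt "-1 0 0 -73 0" --pt "-1 0 0 -73 0"

```text
time: 40.9
ee_pos: [0.4239, 0.2877, 0.0046]
tool_rot: [3.111, -0.011, 0.127]
wrist_force: [0.4, 0.2, -1.0]
finger_gap: 0.0418
```

Call:
carry_out --pt "-1 0 0 -3 0" --pt "-1 0 0 -3 0" --pt "-1 0 0 -3 0"

```text
time: 41.15
ee_pos: [0.4248, 0.288, 0.0026]
tool_rot: [3.112, -0.013, 0.127]
wrist_force: [0.2, -0.8, -1.6]
finger_gap: 0.0417
```

Call:
carry_out --pt "-1 0 0 -3 0" --pt "-1 0 0 -3 0" --pt "-1 0 0 -3 0"

```text
time: 41.4
ee_pos: [0.4248, 0.2881, -0.0003]
tool_rot: [3.112, -0.013, 0.127]
wrist_force: [0.2, 0.1, -1.5]
finger_gap: 0.042
```

Call:
carry_out --pt "-1 0 0 -2 0" --pt "-1 0 0 -2 0" --pt "-1 0 0 -2 0"

```text
time: 41.65
ee_pos: [0.4253, 0.2882, -0.0011]
tool_rot: [3.112, -0.014, 0.127]
wrist_force: [-3.1, -1.7, 9.1]
finger_gap: 0.0414
```

Contact came at the predicted height. Releasing and backing off clear.

Call:
carry_out --pt "-1 0 0 1 0" --pt "0.2 0 0 1 0" --pt "0.5 0 0 1 0" --pt "1 0 0 1 0" --pt "1 0 0 1 0" --pt "1 0 0 1 0" --pt "1 0 0 1 0"

```text
time: 42.23
ee_pos: [0.4252, 0.2882, -0.0003]
tool_rot: [3.112, -0.014, 0.127]
wrist_force: [0.1, -0.3, 0.1]
finger_gap: 0.0854
```

Call:
carry_out --pt "1 0 0 30 0" --pt "1 0 0 65 0" --pt "1 0 0 105 0" --pt "1 0 0 145 0" --pt "1 0 0 185 0" --pt "1 0 0 225 0" --pt "1 0 -30 260 0" --pt "1 0 -70 270 0"

```text
time: 42.9
ee_pos: [0.4272, 0.2231, 0.2745]
tool_rot: [3.114, -0.022, 0.131]
wrist_force: [1.0, -0.2, 0.7]
finger_gap: 0.0854
```

Call:
carry_out --pt "1 0 -40 0 0" --pt "1 0 -80 0 0" --pt "1 0 -120 0 0" --pt "1 0 -160 0 0" --pt "1 0 -200 0 0" --pt "1 0 -230 0 0" --pt "1 0 -230 0 0" --pt "1 0 -230 0 0"

```text
time: 43.57
ee_pos: [0.4271, -0.0082, 0.2745]
tool_rot: [3.114, -0.022, 0.127]
wrist_force: [0.1, -0.3, 0.3]
finger_gap: 0.0857
```

```bash
python3 - <<'E'
from h import *
t=snap("top","pics/t27.png");s=snap("scene","pics/s27.png")
print(bot.get_state()["ee_pos"],bot.get_state()["wrist_force"])
p=np.array([.4275,.2825,.004])
for d in(0,.078,.09):print(proj(t,p+[0,0,d]),proj(s,p+[0,0,d]))
a=cv2.resize(t["frame"][230:350,170:290],(400,400),interpolation=2);b=cv2.resize(s["frame"][260:380,170:290],(400,400),interpolation=2)
cv2.imwrite("pics/g27.png",np.hstack([a,b])[:,:,::-1])
E
```

```text
[ 0.42712819 -0.00635454  0.27443341] [0.19063399 0.44257016 0.15635889]
[[217.51003856 273.13528395]] [[231.10259974 312.16108193]]
[[209.24595691 271.49778858]] [[227.7298046  290.69429073]]
[[207.86375977 271.22391163]] [[227.1852899  287.22862416]]
```

View pics/g27.png

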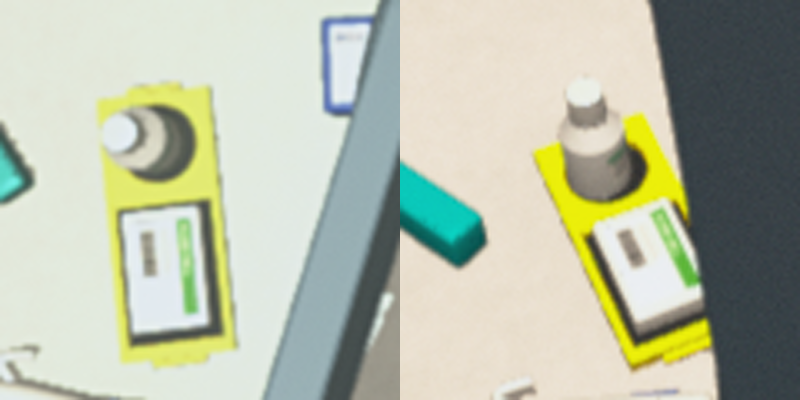

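View pics/t27.png

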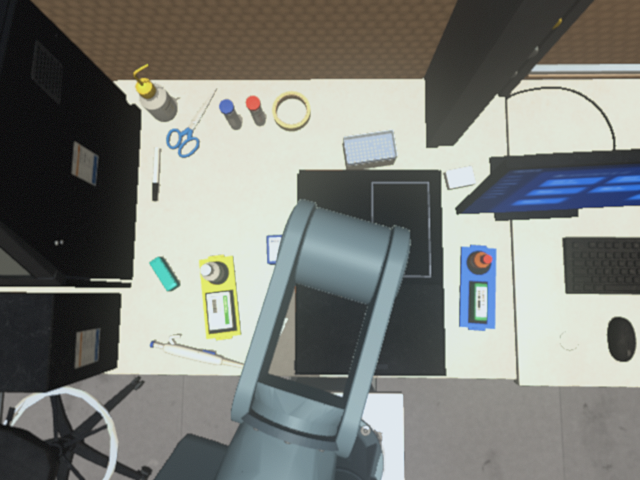

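```bash
python3 - <<'E'
from h import *
t=snap("top");s=snap("scene")
a=cv2.resize(t["frame"][235:340,430:535],(400,400),interpolation=2);b=cv2.resize(s["frame"][200:310,430:540],(400,400),interpolation=2)
cv2.imwrite("pics/g28.png",np.hstack([a,b])[:,:,::-1])
E
```

```text
(no output)
```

View pics/g28.png

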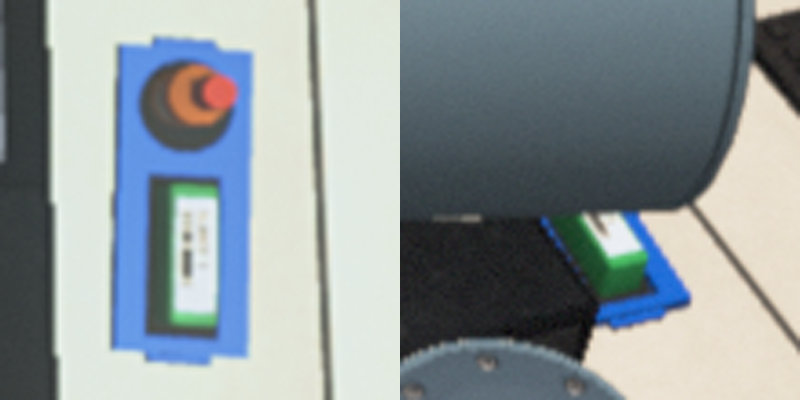

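The slide case lies in its recess (478,303) and the bottle in its own (480,262). The sample box edge is still at (267,236), as at the start. Handing in.

```bash
python3 -c "
from plant import bot
print(bot.sign_off())"
```

```text
the job is handed in; nothing more can be done
None
```

I made up both kits and handed the job in at about 44 s of the 144 s allowed. The hand-in gave no verdict.

- **Blue tray:** the green slide case lies in the oblong recess and the amber bottle stands in the round one.
- **Yellow tray:** the flow-cell case lies in the oblong recess and the white bottle stands in the round one.

**Last checks:**
- Each item met its recess floor within about 1 mm of the predicted height.
- The last pictures show all four items flat or upright inside their recesses, with the gripper open and clear.
- The white bottle's cap appeared about 4–6 mm off the recess centre, inside the 13 mm limit.
- The visible edge of the sample box had not moved, though the arm partly hid the box in the last top view. I left the turquoise look-alike alone.

**What disagreed:**
- **Reported height:** it was about 38 mm lower than the true height, and the sideways readings were off by up to about 8 mm. The first grasp of the slide case closed on air above it because of this. I found the height offset by touching the bench and the sideways one from the pictures, then corrected for both.
- **Tool tilt:** the reported tilt grew to about 2–3° over the run. Every item still looked flat or upright after release.

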